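# Pack the office supply boxes into the desk basket

## Task

Pack the three supply boxes standing on the desk (cardboard label carton, red clip tin, yellow staple box) into the lime-green basket together with the blue card box that is already loose in it, so that all four stand upright in one row, each fully down on the basket's floor. It is a close fit between the basket's grey end plates, so turn each box to suit and slide them up against each other to make room; ease them in gently without forcing anything or shoving the basket out of its place, and leave the mouse, mug and stapler where they are.

Things in the scene. Friction and masses are not known exactly. Their poses are not given: they have to be found in the camera images.
- basket: Lime-green open basket, long and narrow, on a weighted base (3.5 kg with liner): stays put unless shoved with about 15 N or more. Outer 69 mm along its x, 335 mm along its y, 38 mm high; walls and floor 4 mm thick, inside 61 mm wide (x). Origin under its centre at desk level; the row runs along its y. Boxes stand 40+ mm above its rim when down: hold them by their x faces.
- basket_floor (a point): Centre of the basket's floor. A grey liner in the basket has two upright end plates (4 mm thick, 2 mm below the rim), 275 mm apart inside; box lengths total 272 mm. It is screwed to the basket up to 18 mm off centre along y, differently each time. Its pose is not reported: find it by feel (slide boxes until they stop) or by eye.
- card_box: Solid-walled upright box, depth 58 mm along its x, length 62 mm along its y, 84 mm tall; origin at the centre of its underside, z up through its lid. Blue. Starts upright inside the basket on its floor, loose, somewhere in the basket's +y half, centre 30 to 85 mm from the basket's centre (its y along the basket's y), about 0.22 kg; it slides when pushed.
- label_carton: Solid-walled upright box, depth 58 mm along its x, length 92 mm along its y, 74 mm tall; origin at the centre of its underside, z up through its lid. Brown cardboard with white band. Starts upright on the desk, about 0.2 to 0.3 kg. Grip it across its 58 mm depth (the two faces square to its x), as high as possible: the other faces get neighbours in the basket.
- clip_tin: Solid-walled upright box, depth 58 mm along its x, length 70 mm along its y, 80 mm tall; origin at the centre of its underside, z up through its lid. Red with silver band. Starts upright on the desk, about 0.2 to 0.3 kg. Grip it across its 58 mm depth (the two faces square to its x), as high as possible: the other faces get neighbours in the basket.
- staple_box: Solid-walled upright box, depth 58 mm along its x, length 48 mm along its y, 88 mm tall; origin at the centre of its underside, z up through its lid. Yellow with grey band. Its 58 mm depth must go across the basket, its 48 mm along the row. Starts upright on the desk, about 0.2 to 0.3 kg. Grip it across its 58 mm depth (the two faces square to its x), as high as possible: the other faces get neighbours in the basket.
- mouse: Bystander: dark computer mouse, 108 x 62 x 34 mm, on a round black mat 170 mm across; origin at its underside. Leave alone.
- mug: Bystander: white mug, 80 mm across, 92 mm high, handle to its +y; origin at its underside. Leave alone.
- stapler: Bystander: black stapler lying on the desk, 150 mm long along its x, 52 mm high; origin at its underside. Leave alone.

How it is judged:
At the end, for the whole second after the job is handed in: All four boxes stand in the basket in one row: each underside within 5 mm of the basket's floor, upright within 0.06 rad, its centre within 6 mm of the basket's long centre line and between the end plates, released and at rest (z of each of card_box, label_carton, clip_tin, staple_box in the frame of basket below 0.009 m and angle between each of card_box, label_carton, clip_tin, staple_box's own z axis and vertical below 0.06 rad and x of card_box in the frame of basket between -0.006 and 0.006 m and y of card_box in the frame of basket between -0.1285 and 0.1285 m and linear speed of each of card_box, label_carton, clip_tin, staple_box below 0.02 m/s and x of label_carton in the frame of basket between -0.006 and 0.006 m and y of label_carton in the frame of basket between -0.1135 and 0.1135 m and x of clip_tin in the frame of basket between -0.006 and 0.006 m and y of clip_tin in the frame of basket between -0.1245 and 0.1245 m and x of staple_box in the frame of basket between -0.006 and 0.006 m and y of staple_box in the frame of basket between -0.1355 and 0.1355 m); the robot touches nothing.
It fails at once if a box is crushed: a contact force over 80 N against another box, the basket or its liner (contact force between any of card_box, label_carton, clip_tin, staple_box and basket above 80 N or contact force between any of card_box, clip_tin and label_carton above 80 N or contact force between card_box and clip_tin above 80 N or contact force between any of card_box, label_carton, clip_tin and staple_box above 80 N).
It fails at once if the basket is shoved more than 6 mm from its place (distance of basket from where it was at the start of the episode above 0.006 m).
It fails at once if the mouse, mug or stapler is moved by more than 20 mm or knocked over (distance of any of mouse, mug, stapler from where it was at the start of the episode above 0.02 m or angle between any of mouse, mug, stapler's own z axis and vertical above 0.3 rad).
It also fails if it takes over 72 s, if anything falls off the work surface, if the arm or the gripper's body presses on something with over 40 N, if the wrist force passes 120 N, or if a joint passes its speed limit or range.

## Robot

A 6-joint arm with a two-finger parallel gripper is mounted at the origin on the work surface. World frame = base frame: x ahead of the robot, y to its left, z up, the work surface at z = 0. Lengths are in m, angles in rad, forces in N, time in s.
With the tool pointing down it reaches from about 0.35 to 0.975 m from the base axis. Payload 4.9 kg.
Tool frame: the origin (TCP) lies on the centre line of the jaws, within the pads' length; the fingertips stand 8 mm ahead of it and the grasp point (between the pads) lies 11 mm behind it; z points along the fingers, y is the direction in which the jaws open and shut (so a half turn about z gives the same grasp; the last joint's range is limited). The gripper opens to 85 mm and grips with 20 to 120 N. Pads are 22 mm wide; open, the fingers measure 114 mm over their backs; the gripper's body (76 mm by 85 mm) begins 54 mm behind the grasp point. The pads swing forward as they close: fully open they stand 13 mm farther back than shut.
Start: joints at [-1.261, 0.053, 1.613, -0, 1.476, -0.119], TCP at [0.26, -0.568, 0.239] pointing down, gripper open.
Joint ranges: [-3.01, 3.01], [-1.01, 2.22], [0.06, 2.58], [-1.02, 4.17], [0.09, 2.62], [-3.14, 3.14]. Speed limits (rad/s): [2.57, 2.57, 3.14, 3.14, 3.14, 3.14].

## Interface

Orientations are given as a unit quaternion [w, x, y, z].
In Python, from plant import manip gives the robot as it stands.
- The arm moves only by the tool step_arm, never from a script. Its argument "deltas" is a list of rows, each a list of 7 numbers: the shift along the tool's x, y, z in m, then the turn, a rotation vector about the tool's x, y, z in rad, then the gripper command: -1 is fully open, 1 is shut, values between are in proportion. In form: [[dx, dy, dz, ax, ay, az, hand], ...]. A call has 1 to 20 rows; each row is the pose to reach, as a shift and turn from the pose commanded when the call began, along the tool's axes at that moment; what a row does not reach only later rows make up. A row lasts 1/10 s, in which the tool goes at most 50 mm and 8.59 degrees, less where a joint would pass 70% of its speed; a pose out of reach is approached as far as the arm can. A call with a gripper value outside its range is refused whole. The fingers move at their own pace and stop on an object; the grip force is fixed at half the most. Time passes only in rows, so rows that repeat a pose let the fingers close. It gives the time, the measured TCP pose, the force and the opening at its end, in the units of the state.
- manip.state(): the state, without advancing time (a new reading comes with each control period).
- manip.grab_frame(name): name is "scene" or "top" or "wrist"; returns the picture (384x512x3 uint8, red, green, blue); there is no depth.
- manip.get_calibration(name): a dict with "fov_y" (degrees; the focal length in pixels is half the picture's height over the tangent of half this angle, whatever the lens; pixels are square), "cx", "cy" (the principal point, pixels), "dist_coeffs" ([k1, k2, p1, p2, k3] as OpenCV has them; the pictures are not rectified), "R" (3x3) and "t" (3): a world point X has camera coordinates R X + t. Camera axes: x right, y down, z forward; pixel columns grow to the right and rows downward; lengths in m; the calibration is good to about 2 mm. A picture is of the moment at which its call begins: read the wrist's pose just before it. get_calibration takes no time and is no camera call; for the wrist camera it gives the pose at the moment of the call.
- manip.job_done(): hands the job in, once; it reports no verdict.
The state is a dict: "time": time; "joint_pos": joint angles; "joint_vel": joint speeds; "joint_efforts": joint torques, N m; "tool_pos": TCP position; "tool_rot": TCP orientation; "contact_force": force on the tool from outside, world axes, zero at the start; "ft_torque": the same for the moment, N m; "gripper_width": opening from 0.0 (shut) to 1.0 (fully open).
Only numpy, scipy, OpenCV 4.12 (cv2) and the standard library are available. Lean on these libraries where they do the work, as an engineer would, in place of code of your own. Each camera call takes 0.05 s, during which the arm holds its last target.

## Working session

There is one attempt and no reset: what is moved stays moved. The work goes in short steps, Python scripts to look and compute and a tool call to move; the robot and the scene stay as the last step left them, time stands still between calls to the robot, and variables do not carry over. Pictures are saved under pics/ and viewed, and the job is handed in when it is done.

Besides the shell and the picture viewer there is one more tool, called after "Emit:" by a JSON object that holds its "api" and its "payload". step_arm: Moves the arm, as the interface text tells. Its arguments: {"type":"object","properties":{"deltas":{"type":"array"}},"required":["deltas"]}

```bash
mkdir -p pics; ls; python3 - <<'E'
from plant import manip
import cv2
for n in ["scene","top","wrist"]:
    f=manip.grab_frame(n); cv2.imwrite(f"pics/{n}0.png",f[:,:,::-1]); 
    c=manip.get_calibration(n); print(n,c)
print(manip.state())
E
```

```text
pics
scene {'fov_y': 48.43601357345095, 'cx': 256.55745378236213, 'cy': 189.38042626453063, 'dist_coeffs': array([0.04853959, 0.        , 0.        , 0.        , 0.        ]), 'R': array([[-0.75478704,  0.65589937, -0.00962006],
       [ 0.41297871,  0.46374567, -0.78382941],
       [-0.50965195, -0.59559716, -0.62090169]]), 't': array([ 0.39750113, -0.16597189,  1.58491464])}
top {'fov_y': 55.27920439582538, 'cx': 254.13934678689063, 'cy': 195.0762275592647, 'dist_coeffs': array([0.03089876, 0.        , 0.        , 0.        , 0.        ]), 'R': array([[-0.01904635, -0.99927644,  0.03292177],
       [-0.99121935,  0.01456296, -0.13142344],
       [ 0.13084891, -0.03513583, -0.99077951]]), 't': array([-0.0036241 ,  0.53005508,  1.0410715 ])}
wrist {'fov_y': 67.04226751876173, 'cx': 253.40207276307584, 'cy': 191.50335993680096, 'dist_coeffs': array([-0.07565324,  0.        ,  0.        ,  0.        ,  0.        ]), 'R': array([[ 0.41603478, -0.90934337, -0.00311537],
       [-0.87717058, -0.40221396,  0.26228936],
       [-0.23976413, -0.10638878, -0.96498424]]), 't': array([-0.62399607, -0.03521598,  0.37875024])}
{'time': 0.15, 'joint_pos': array([-1.26098872e+00,  5.32147813e-02,  1.61396374e+00, -1.07959522e-05,
        1.47601171e+00, -1.19018660e-01]), 'joint_vel': array([-0.00135397, -0.002144  , -0.00478311,  0.00065646, -0.00087941,
       -0.00070259]), 'joint_efforts': array([ 7.86830915e-04, -3.94244778e+01, -3.70721090e+01, -8.70801432e-05,
        4.62709562e-03, -6.11410826e-06]), 'tool_pos': array([ 0.25971985, -0.56796345,  0.23834838]), 'tool_rot': array([-7.94644181e-04,  9.77101011e-01,  2.12774474e-01, -8.14333264e-05]), 'contact_force': array([-0.06703   ,  0.19022665, -0.20234779]), 'ft_torque': array([ 0.00581933, -0.06594032, -0.00186899]), 'gripper_width': 1.0031829622146236}
```

View pics/top0.png

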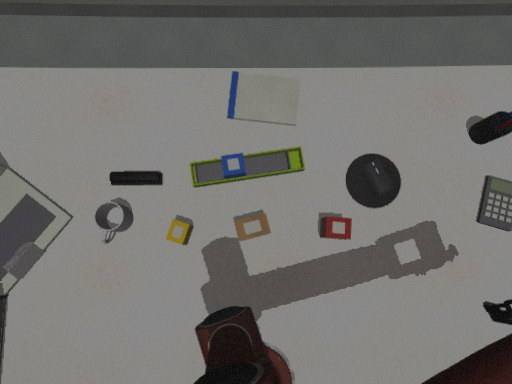

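View pics/scene0.png

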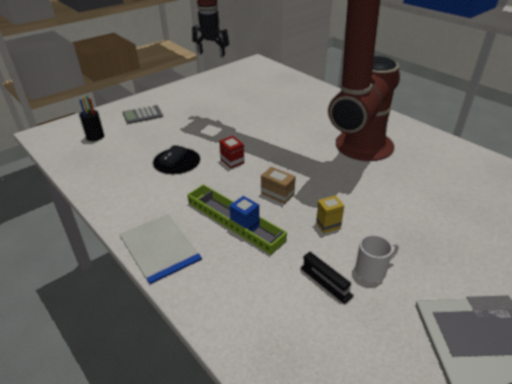

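View pics/wrist0.png

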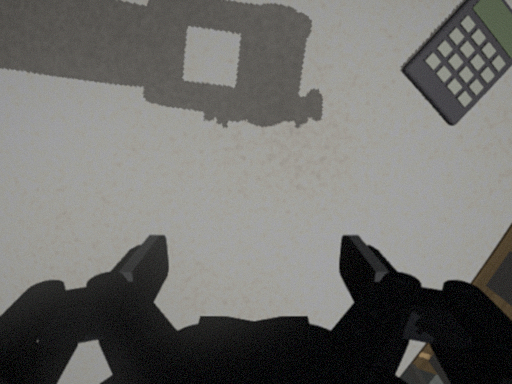

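```bash
cat > h.py <<'E'
import numpy as np, cv2
from scipy.spatial.transform import Rotation as Rn
from plant import manip
def K(c):
    f=192/np.tan(np.radians(c['fov_y']/2)); return np.array([[f,0,c['cx']],[0,f,c['cy']],[0,0,1.]])
def ray(c,uv,z):
    p=cv2.undistortPoints(np.array(uv,float).reshape(-1,1,2),K(c),c['dist_coeffs'],criteria=None) if False else cv2.undistortPoints(np.array(uv,float).reshape(-1,1,2),K(c),c['dist_coeffs'])
    p=p.reshape(-1,2); d=np.c_[p,np.ones(len(p))]@c['R']; o=-c['R'].T@c['t']
    return o+d*((z-o[2])/d[:,2])[:,None]
def proj(c,X):
    return cv2.projectPoints(np.array(X,float).reshape(-1,3),cv2.Rodrigues(c['R'])[0],c['t'],K(c),c['dist_coeffs'])[0].reshape(-1,2)
def tool():
    s=manip.state(); w,x,y,z=s['tool_rot']; return s,s['tool_pos'],Rn.from_quat([x,y,z,w]).as_matrix()
def look(n,fn):
    c=manip.get_calibration(n); f=manip.grab_frame(n)[:,:,::-1].copy(); cv2.imwrite('pics/'+fn,f); return c,f
E
python3 - <<'E'
from h import *
c=manip.get_calibration('top'); f=cv2.imread('pics/top0.png'); print('cam',-c['R'].T@c['t'])
w=manip.get_calibration('wrist'); s,p,R=tool(); o=-w['R'].T@w['t']; print('wrist cam in tool',R.T@(o-p)); print(R.T@w['R'].T)
hsv=cv2.cvtColor(f,cv2.COLOR_BGR2HSV)
M={'lime':((33,120,60),(50,255,255),.038),'blue':((105,150,60),(130,255,255),.088),'brown':((8,70,60),(20,190,255),.074),'red':((0,150,50),(7,255,255),.08),'yellow':((21,150,60),(32,255,255),.088)}
for n,(a,b,z) in M.items():
    m=cv2.inRange(hsv,a,b)
    m[300:]=0
    cs,_=cv2.findContours(m,cv2.RETR_EXTERNAL,cv2.CHAIN_APPROX_NONE)
    for k in sorted(cs,key=cv2.contourArea)[-2:]:
        if cv2.contourArea(k)<60: continue
        P=ray(c,k.reshape(-1,2),z)[:,:2]; r=cv2.minAreaRect((P*1000).astype(np.float32)); print(n,cv2.boundingRect(k),np.round(r[0],1),np.round(r[1],1),round(r[2],1))
s=cv2.resize(f[130:260,90:400],None,fx=2.5,fy=2.5,interpolation=cv2.INTER_CUBIC); cv2.imwrite('pics/top0z.png',s)
E
```

```text
cam [0.38910876 0.02523826 1.10125328]
wrist cam in tool [ 0.06550185  0.00040101 -0.13442152]
[[ 2.54946367e-04 -9.64941714e-01 -2.62464138e-01]
 [ 9.99998800e-01  6.47019551e-04 -1.40739263e-03]
 [ 1.52787129e-03 -2.62463464e-01  9.64940721e-01]]
lime (190, 147, 115, 40) [616.2   6.6] [ 72.2 333.3] 8.0
blue (228, 72, 10, 46) [816.5  46.4] [ 15.6 137. ] 83.0
blue (222, 154, 23, 22) [611.   46.3] [57.6 60.3] 7.7
brown (234, 214, 37, 27) [436.   -3.3] [57.4 90.6] 13.1
red (326, 217, 25, 22) [ 429.4 -243.4] [67.5 56.1] 84.7
yellow (167, 220, 23, 24) [425.8 199.2] [48.8 55.3] 70.6
```

View pics/top0z.png

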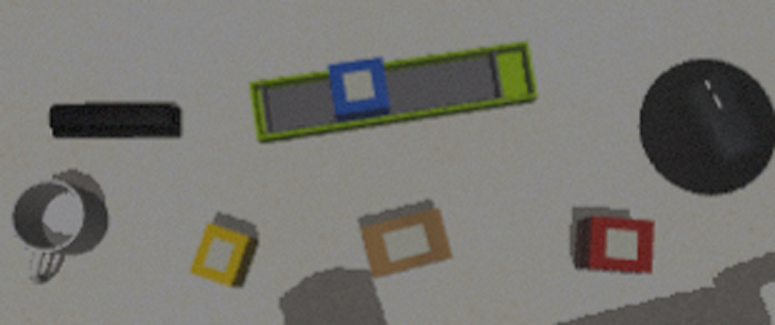

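```bash
cat >> h.py <<'E'
def plan(x,y,z,adeg,pr=True):
    """jaws (tool y) along world angle adeg, mm in"""
    s,p,R=tool(); t=np.radians(adeg+90)
    Rt=np.array([[np.cos(t),np.sin(t),0],[np.sin(t),-np.cos(t),0],[0,0,-1]])
    d=R.T@(np.array([x,y,z])/1000-p); rv=Rn.from_matrix(R.T@Rt).as_rotvec()
    print('delta',np.round(d,4),'rot',np.round(rv,4),'rows>=',np.ceil(max(np.linalg.norm(d)/.05,np.linalg.norm(rv)/.15)))
E
python3 - <<'E'
from h import *
plan(436,-3.3,220,13.1)
E
```

```text
delta [ 0.3951 -0.4402  0.0191] rot [-1.2000e-03 -1.2000e-03 -1.3706e+00] rows>= 12.0
```

Emit:
{"api": "step_arm", "payload": {"deltas": [[0.395,-0.44,0.019,-0.0012,-0.0012,-1.37,-1],[0.395,-0.44,0.019,-0.0012,-0.0012,-1.37,-1],[0.395,-0.44,0.019,-0.0012,-0.0012,-1.37,-1],[0.395,-0.44,0.019,-0.0012,-0.0012,-1.37,-1],[0.395,-0.44,0.019,-0.0012,-0.0012,-1.37,-1],[0.395,-0.44,0.019,-0.0012,-0.0012,-1.37,-1],[0.395,-0.44,0.019,-0.0012,-0.0012,-1.37,-1],[0.395,-0.44,0.019,-0.0012,-0.0012,-1.37,-1],[0.395,-0.44,0.019,-0.0012,-0.0012,-1.37,-1],[0.395,-0.44,0.019,-0.0012,-0.0012,-1.37,-1],[0.395,-0.44,0.019,-0.0012,-0.0012,-1.37,-1],[0.395,-0.44,0.019,-0.0012,-0.0012,-1.37,-1],[0.395,-0.44,0.019,-0.0012,-0.0012,-1.37,-1],[0.395,-0.44,0.019,-0.0012,-0.0012,-1.37,-1]]}}

```text
time: 1.55
tool_pos: [0.436, -0.0032, 0.2199]
tool_rot: [0.0, 0.621, 0.784, -0.001]
contact_force: [0.4, 0.9, 0.5]
gripper_width: 0.997
```

```bash
cat >> h.py <<'E'
M={'lime':((33,120,60),(50,255,255),.038),'blue':((105,150,60),(130,255,255),.088),'brown':((8,70,60),(20,190,255),.074),'red':((0,150,50),(7,255,255),.08),'yellow':((21,150,60),(32,255,255),.088)}
def find(c,f,n,z=None):
    a,b,z0=M[n]; z=z or z0
    m=cv2.inRange(cv2.cvtColor(f,cv2.COLOR_BGR2HSV),a,b)
    cs,_=cv2.findContours(m,cv2.RETR_EXTERNAL,cv2.CHAIN_APPROX_NONE)
    for k in sorted(cs,key=cv2.contourArea)[-1:]:
        if cv2.contourArea(k)<300: continue
        P=ray(c,k.reshape(-1,2),z)[:,:2]; r=cv2.minAreaRect((P*1000).astype(np.float32)); print(n,cv2.boundingRect(k),np.round(r[0],1),np.round(r[1],1),round(r[2],1))
E
python3 - <<'E'
from h import *
c,f=look('wrist','w1.png'); c2,f2=look('top','t1.png'); s,p,R=tool(); print(p,R[:,0],s['time'],s['contact_force'])
find(c,f,'brown')
E
```

```text
[ 0.43594435 -0.00470671  0.22013558] [-0.22512678  0.97432771 -0.00185729] 1.65 [0.22282593 0.27861485 0.76349871]
brown (225, 131, 60, 93) [435.8  -0.6] [57.2 93.5] 13.7
```

View pics/w1.png

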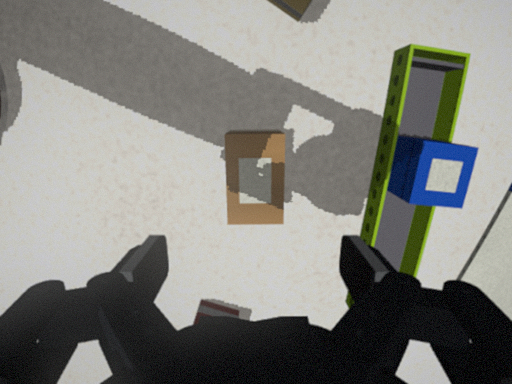

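```bash
python3 - <<'E'
from h import *
plan(435.9,-1.5,54,13.4)
c=manip.get_calibration('top'); f=cv2.imread('pics/t1.png')
for n in ['lime','blue']: find(c,f,n)
E
```

```text
delta [0.0034 0.0007 0.1661] rot [-0.0003  0.0019 -0.0068] rows>= 4.0
lime (190, 147, 115, 40) [616.2   6.4] [ 72.2 332.9] 8.0
blue (222, 154, 23, 22) [610.9  47. ] [57.8 59.2] 8.4
```

Emit:
{"api": "step_arm", "payload": {"deltas": [[0.0034,0.0007,0.05,0,0.0019,-0.0068,-1],[0.0034,0.0007,0.09,0,0.0019,-0.0068,-1],[0.0034,0.0007,0.13,0,0.0019,-0.0068,-1],[0.0034,0.0007,0.15,0,0.0019,-0.0068,-1],[0.0034,0.0007,0.166,0,0.0019,-0.0068,-1],[0.0034,0.0007,0.166,0,0.0019,-0.0068,-1],[0.0034,0.0007,0.166,0,0.0019,-0.0068,1],[0.0034,0.0007,0.166,0,0.0019,-0.0068,1],[0.0034,0.0007,0.166,0,0.0019,-0.0068,1],[0.0034,0.0007,0.166,0,0.0019,-0.0068,1],[0.0034,0.0007,0.166,0,0.0019,-0.0068,1],[0.0034,0.0007,0.166,0,0.0019,-0.0068,1]]}}

```text
time: 2.85
tool_pos: [0.4375, -0.0015, 0.0561]
tool_rot: [0.002, 0.619, 0.785, 0.0]
contact_force: [-2.1, -3.1, 6.1]
gripper_width: 0.668
```

```bash
python3 - <<'E'
from h import *
s,p,R=tool(); print(p,np.degrees(np.arctan2(R[1,0],R[0,0]))-90,s['time'],s['contact_force'],s['gripper_width'])
plan(p[0]*1000,p[1]*1000,160,8)
E
```

```text
[ 0.437463   -0.00145354  0.0561243 ] 13.452491898895119 2.85 [-2.06402264 -3.13328389  6.07156488] 0.6678801939791894
delta [-0.0002  0.0003 -0.1039] rot [0.0025 0.0018 0.0952] rows>= 3.0
```

Emit:
{"api": "step_arm", "payload": {"deltas": [[0,0,-0.05,0.0025,0.0018,0.03,1],[0,0,-0.1,0.0025,0.0018,0.06,1],[0,0,-0.12,0.0025,0.0018,0.095,1],[0,0,-0.12,0.0025,0.0018,0.095,1],[0,0,-0.12,0.0025,0.0018,0.095,1]]}}

```text
time: 3.35
tool_pos: [0.4354, -0.0006, 0.173]
tool_rot: [-0.002, 0.656, 0.755, -0.001]
contact_force: [-0.6, -0.4, -3.0]
gripper_width: 0.664
```

```bash
python3 - <<'E'
from h import *
s,p,R=tool(); print(p,s['contact_force'])
plan(623.9,-48,150,8)
E
```

```text
[ 0.43537098 -0.00056949  0.17297443] [-0.63134893 -0.35410131 -3.03433951]
delta [-0.0735  0.1801  0.0221] rot [-0.0039 -0.0027  0.0011] rows>= 4.0
```

Emit:
{"api": "step_arm", "payload": {"deltas": [[-0.018,0.045,0,-0.0039,-0.0027,0.001,1],[-0.036,0.09,0,-0.0039,-0.0027,0.001,1],[-0.055,0.135,0.01,-0.0039,-0.0027,0.001,1],[-0.0735,0.17,0.022,-0.0039,-0.0027,0.001,1],[-0.0735,0.18,0.022,-0.0039,-0.0027,0.001,1],[-0.0735,0.18,0.022,-0.0039,-0.0027,0.001,1],[-0.0735,0.18,0.022,-0.0039,-0.0027,0.001,1]]}}

```text
time: 4.05
tool_pos: [0.6228, -0.0478, 0.1496]
tool_rot: [-0.001, 0.656, 0.755, -0.001]
contact_force: [-0.5, -0.2, -2.6]
gripper_width: 0.665
```

```bash
python3 - <<'E'
from h import *
c,f=look('wrist','w2.png'); s,p,R=tool(); print(p,R[:,0],s['time'],s['contact_force']);c2,f2=look('top','t2.png');c2,f2=look('scene','s2.png')
E
```

```text
[ 0.62294855 -0.04785083  0.15057791] [-1.38984536e-01  9.90294526e-01  2.25839169e-04] 4.1 [-0.07340864  1.20256585 -3.21953436]
```

View pics/w2.png

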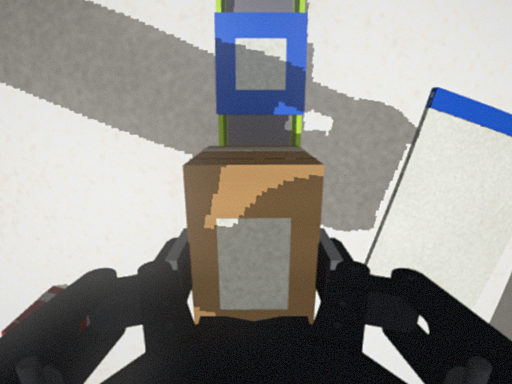

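View pics/s2.png

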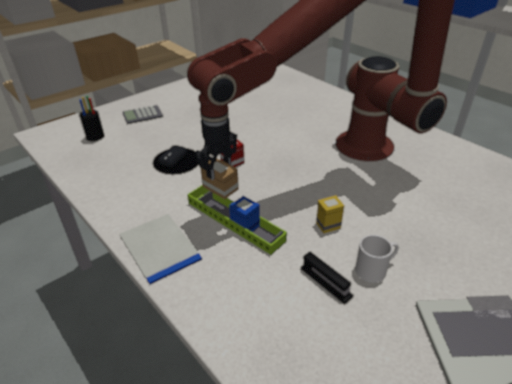

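```bash
cat >> h.py <<'E'
def loc(P,p,R):  # world pts -> tool x (along row), tool y (across), mm rel. TCP
    return np.round(((P-p)@R)[:,:2]*1000,1)
E
python3 - <<'E'
from h import *
f=cv2.imread('pics/w2.png'); c=manip.get_calibration('wrist'); s,p,R=tool()
hsv=cv2.cvtColor(f,cv2.COLOR_BGR2HSV); m=cv2.inRange(hsv,(30,100,40),(50,255,255))
for r in (2,6,9,118,125,132,139):
    cols=np.where(m[r])[0]; 
    seg=np.split(cols,np.where(np.diff(cols)>2)[0]+1); e=[(int(a[0]),int(a[-1])) for a in seg if len(a)]
    o=[e[0][0]-.5,e[-1][1]+.5]
    print(r,e,'outer@.038',loc(ray(c,[[o[0],r],[o[1],r]],.038),p,R).tolist())
mb=cv2.inRange(hsv,(105,120,40),(130,255,255))
for r in (25,50,75,100):
    cols=np.where(mb[r,150:350])[0]+150; print('blue',r,loc(ray(c,[[cols[0]-.5,r],[cols[-1]+.5,r]],.088),p,R).tolist())
rows=np.where(mb[:,225])[0]; print(rows.min(),rows.max(),loc(ray(c,[[260,rows.max()+.5]],.088),p,R))
# carton top face plane z
zt=p[2]+.018
for (u,v) in [(184.5,164),(323,164),(195,318),(314,318)]: print('carton',loc(ray(c,[[u,v]],zt),p,R))
print(cv2.resize(f[110:170,200:330],None,fx=5,fy=5).shape); cv2.imwrite('pics/w2z.png',cv2.resize(f[105:175,180:330],None,fx=5,fy=5))
E
```

```text
2 [(216, 221), (299, 304)] outer@.038 [[151.3, -30.3], [151.4, 39.0]]
6 [(216, 221), (294, 295), (299, 304)] outer@.038 [[148.3, -30.3], [148.5, 39.1]]
9 [(216, 221), (294, 294), (299, 304)] outer@.038 [[146.1, -30.4], [146.3, 39.2]]
118 [(219, 226), (291, 301)] outer@.038 [[62.1, -29.9], [62.2, 39.4]]
125 [(219, 226), (291, 301)] outer@.038 [[56.4, -30.1], [56.4, 39.7]]
132 [(219, 227), (291, 300)] outer@.038 [[50.6, -30.2], [50.6, 39.0]]
139 [(219, 227), (291, 299)] outer@.038 [[44.7, -30.4], [44.8, 38.4]]
blue 25 [[120.4, -25.1], [120.6, 32.7]]
blue 50 [[105.4, -24.8], [105.5, 32.6]]
blue 75 [[90.1, -24.6], [90.2, 32.4]]
blue 100 [[74.4, -25.0], [74.5, 32.3]]
13 113 [[65.7  3.7]]
carton [[ 45.7 -28.6]]
carton [[45.7 27.9]]
carton [[-29.  -28.6]]
carton [[-29.   28.7]]
(300, 650, 3)
```

View pics/w2z.png

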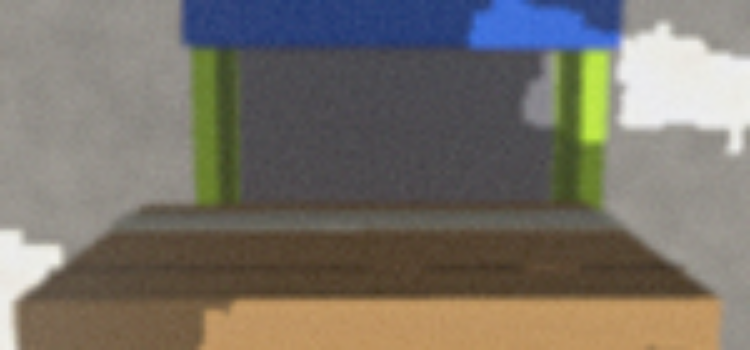

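```bash
python3 - <<'E'
from h import *
f=cv2.imread('pics/w2.png'); c=manip.get_calibration('wrist'); s,p,R=tool()
g=f.astype(int)
print('row147',[tuple(g[148,u]) for u in range(203,214)],[tuple(g[148,u]) for u in range(293,306)])
for u,v in [(208,146.3),(298.5,146.3),(203,152),(304,152)]: print(loc(ray(c,[[u,v]],p[2]-.056),p,R), loc(ray(c,[[u,v]],p[2]-.046),p,R))
f=cv2.imread('pics/t2.png'); c=manip.get_calibration('top'); find(c,f,'lime'); find(c,f,'blue')
cv2.imwrite('pics/t2z.png',cv2.resize(f[130:260,150:350],None,fx=4,fy=4,interpolation=cv2.INTER_CUBIC))
E
```

```text
row147 [(np.int64(127), np.int64(133), np.int64(137)), (np.int64(115), np.int64(119), np.int64(124)), (np.int64(103), np.int64(109), np.int64(112)), (np.int64(97), np.int64(104), np.int64(105)), (np.int64(88), np.int64(96), np.int64(99)), (np.int64(85), np.int64(97), np.int64(96)), (np.int64(85), np.int64(95), np.int64(97)), (np.int64(88), np.int64(96), np.int64(96)), (np.int64(83), np.int64(92), np.int64(97)), (np.int64(90), np.int64(97), np.int64(99)), (np.int64(89), np.int64(95), np.int64(97))] [(np.int64(92), np.int64(98), np.int64(96)), (np.int64(91), np.int64(97), np.int64(98)), (np.int64(90), np.int64(100), np.int64(99)), (np.int64(86), np.int64(92), np.int64(92)), (np.int64(92), np.int64(97), np.int64(100)), (np.int64(92), np.int64(93), np.int64(92)), (np.int64(89), np.int64(94), np.int64(98)), (np.int64(95), np.int64(102), np.int64(101)), (np.int64(99), np.int64(107), np.int64(105)), (np.int64(114), np.int64(122), np.int64(123)), (np.int64(137), np.int64(141), np.int64(143)), (np.int64(146), np.int64(151), np.int64(153)), (np.int64(146), np.int64(154), np.int64(157))]
[[ 44.8 -30.4]] [[ 45.9 -28.8]]
[[44.8 28.9]] [[45.9 27.4]]
[[ 41.1 -33.8]] [[ 42.4 -32.1]]
[[41.1 32.7]] [[42.4 31. ]]
```

View pics/t2z.png

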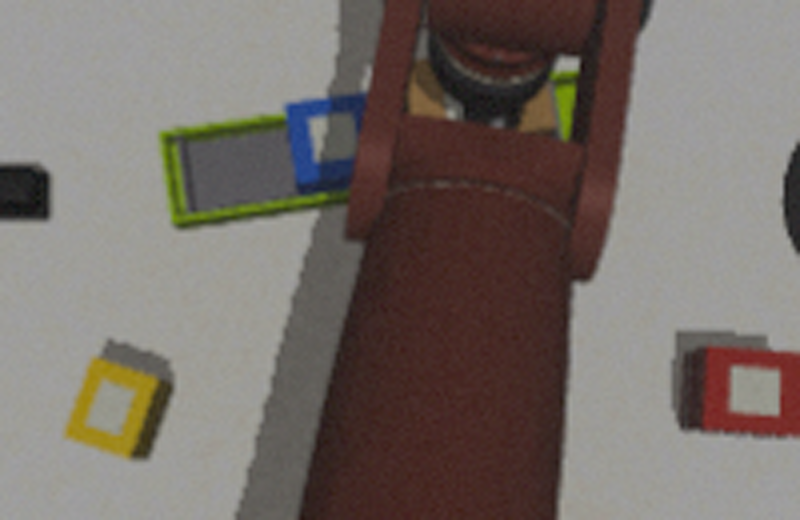

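Emit:
{"api": "step_arm", "payload": {"deltas": [[0,0.002,0.02,0,0,0,1],[0,0.004,0.04,0,0,0,1],[0,0.004,0.044,0,0,0,1],[0,0.004,0.044,0,0,0,1],[0,0.004,0.044,0,0,0,1]]}}

```text
time: 4.7
tool_pos: [0.629, -0.048, 0.1092]
tool_rot: [0.002, 0.656, 0.754, 0.001]
contact_force: [-0.5, 0.3, -3.0]
gripper_width: 0.664
```

```bash
cat > rim.py <<'E'
from h import *
import sys
fn=sys.argv[1]; rows=list(map(int,sys.argv[2].split(',')))
c,f=look('wrist',fn+'.png'); s,p,R=tool(); print(p,np.degrees(np.arctan2(R[1,0],R[0,0]))-90,s['time'],s['contact_force'])
m=cv2.inRange(cv2.cvtColor(f,cv2.COLOR_BGR2HSV),(30,90,40),(50,255,255))
for r in rows:
    cols=np.where(m[r])[0]
    if len(cols)<4: continue
    seg=np.split(cols,np.where(np.diff(cols)>2)[0]+1); e=[(int(a[0]),int(a[-1])) for a in seg if len(a)]
    L=loc(ray(c,[[e[0][0]-.5,r],[e[-1][1]+.5,r]],.038),p,R); print(r,e,L.tolist(),'ctr',L[:,1].mean(),'w',np.diff(L[:,1]))
y0,y1,x0,x1=map(int,sys.argv[3].split(','))
cv2.imwrite('pics/'+fn+'z.png',cv2.resize(f[y0:y1,x0:x1],None,fx=4,fy=4,interpolation=cv2.INTER_CUBIC))
E
python3 rim.py w3 100,110,115,120,125,130,135 60,190,160,350
```

```text
[ 0.62929596 -0.04808483  0.10947552] 7.956874197267055 4.75 [-0.67398476  0.51894898 -2.91025195]
115 [(202, 213), (288, 301)] [[65.0, -36.9], [65.0, 32.2]] ctr -2.349999999999998 w [69.1]
120 [(202, 213), (289, 301)] [[61.6, -37.0], [61.6, 32.3]] ctr -2.3500000000000014 w [69.3]
125 [(202, 214), (289, 300)] [[58.2, -37.1], [58.2, 31.7]] ctr -2.700000000000001 w [68.8]
130 [(202, 214), (289, 300)] [[54.7, -37.3], [54.7, 31.9]] ctr -2.6999999999999993 w [69.2]
135 [(203, 214), (289, 300)] [[51.3, -36.7], [51.3, 32.0]] ctr -2.3500000000000014 w [68.7]
```

View pics/w3z.png

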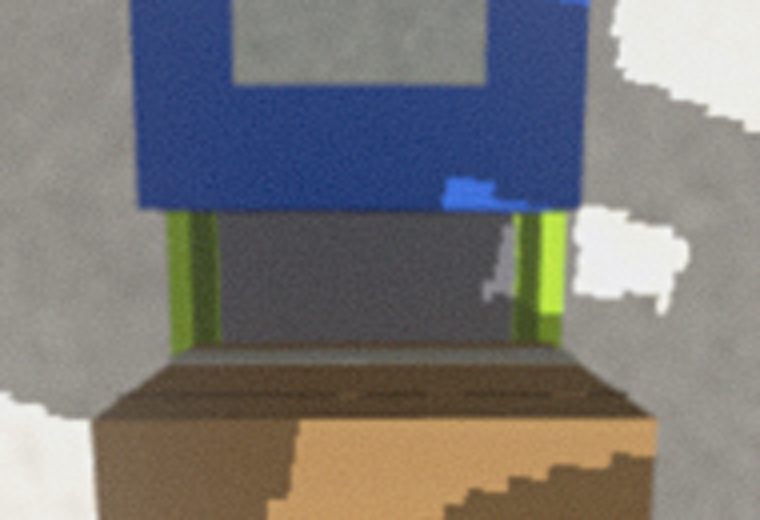

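```bash
python3 - <<'E'
from h import *
c=manip.get_calibration('wrist'); s,p,R=tool(); print(p)
f=cv2.imread('pics/w3.png')
for r in (144,146,148,150,152): print(r,[int(x) for x in f[r,196:212].sum(1)],[int(x) for x in f[r,294:312].sum(1)])
for u,v in [(202,148.5),(303,148.5),(183.5,164.5),(324,164.5)]: print(loc(ray(c,[[u,v]],p[2]-.056),p,R), loc(ray(c,[[u,v]],p[2]+.018),p,R))
E
```

```text
[ 0.62929596 -0.04808483  0.10947552]
144 [432, 425, 420, 436, 443, 413, 371, 299, 296, 276, 283, 277, 221, 198, 187, 175] [219, 254, 270, 276, 282, 311, 374, 429, 418, 421, 428, 438, 435, 429, 449, 438, 439, 429]
146 [432, 429, 430, 418, 419, 411, 382, 313, 297, 287, 304, 273, 231, 201, 207, 202] [203, 226, 222, 225, 246, 286, 352, 410, 427, 426, 423, 430, 434, 437, 442, 429, 430, 439]
148 [435, 416, 428, 431, 420, 417, 378, 311, 289, 290, 281, 285, 275, 285, 277, 274] [289, 272, 287, 273, 281, 288, 289, 318, 352, 390, 432, 443, 447, 444, 434, 432, 432, 421]
150 [440, 429, 434, 437, 441, 415, 360, 310, 305, 299, 313, 303, 316, 305, 303, 298] [269, 292, 284, 287, 276, 295, 291, 296, 283, 306, 340, 407, 448, 433, 450, 443, 434, 430]
152 [442, 452, 422, 373, 315, 250, 218, 210, 224, 202, 212, 221, 221, 216, 200, 216] [195, 198, 198, 194, 197, 192, 210, 192, 208, 187, 208, 225, 290, 369, 439, 454, 447, 450]
[[ 43.4 -34.4]] [[ 52.  -21.1]]
[[43.4 31.9]] [[52.  19.4]]
[[ 32.8 -47.2]] [[ 45.5 -29. ]]
[[32.8 46.5]] [[45.5 28.3]]
```

Emit:
{"api": "step_arm", "payload": {"deltas": [[0,-0.0018,0.004,0,0,0,1],[0,-0.0018,0.008,0,0,0,1],[0,-0.0018,0.008,0,0,0,1],[0,-0.0018,0.008,0,0,0,1],[0,-0.0018,0.008,0,0,0,1]]}}

```text
time: 5.25
tool_pos: [0.6269, -0.0482, 0.0998]
tool_rot: [0.001, 0.656, 0.754, 0.0]
contact_force: [0.4, -0.2, -3.7]
gripper_width: 0.664
```

```bash
python3 rim.py w4 100,110,115,120,125,130,135 60,190,160,350; python3 - <<'E'
from h import *
for i in range(3): s,p,R=tool(); print(p)
f=cv2.imread('pics/w4.png')
for r in (152,156,160,162): 
  for sl in ((180,215),(290,330)):
    g=f[r,sl[0]:sl[1]].sum(1).astype(int); d=np.abs(g[2:]-g[:-2]); print(r,sl[0]+1+d.argmax(),end='; ')
  print()
E
```

```text
[ 0.62694846 -0.04822218  0.09983602] 7.951133865025568 5.3 [ 0.39300226 -0.34050964 -2.96142932]
115 [(203, 214), (294, 306)] [[64.8, -34.3], [64.9, 34.3]] ctr 0.0 w [68.6]
120 [(203, 215), (293, 306)] [[61.6, -34.4], [61.6, 34.4]] ctr 0.0 w [68.8]
125 [(203, 215), (293, 306)] [[58.3, -34.5], [58.4, 34.5]] ctr 0.0 w [69.]
130 [(203, 215), (293, 306)] [[55.1, -34.7], [55.1, 34.7]] ctr 0.0 w [69.4]
135 [(203, 215), (293, 306)] [[51.8, -34.8], [51.8, 34.8]] ctr 0.0 w [69.6]
[ 0.62694846 -0.04822218  0.09983602]
[ 0.62694846 -0.04822218  0.09983602]
[ 0.62694846 -0.04822218  0.09983602]
152 199; 152 306; 
156 195; 156 312; 
160 189; 160 317; 
162 186; 162 320;
```

View pics/w4z.png

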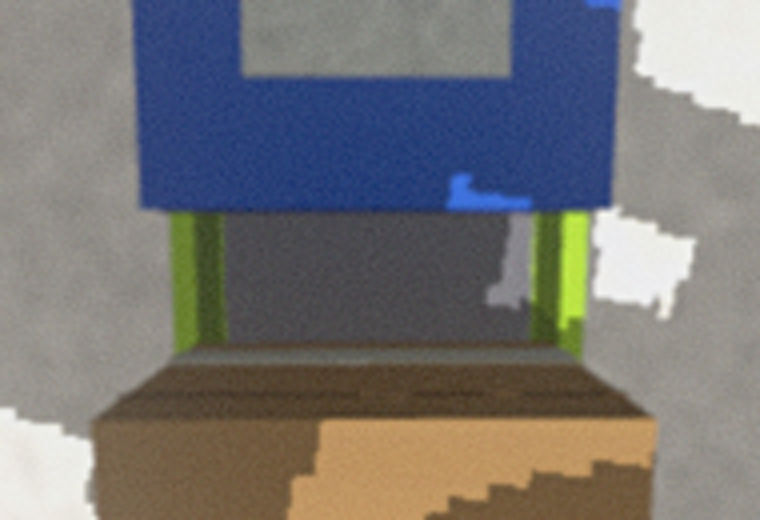

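Emit:
{"api": "step_arm", "payload": {"deltas": [[0,0.0002,0.004,0,0,0,1],[0,0.0002,0.008,0,0,0,1],[0,0.0002,0.012,0,0,0,1],[0,0.0002,0.014,0,0,0,1]]}}

```text
time: 5.7
tool_pos: [0.6266, -0.0481, 0.0847]
tool_rot: [0.0, 0.656, 0.754, -0.0]
contact_force: [0.1, -0.0, -3.1]
gripper_width: 0.662
```

Emit:
{"api": "step_arm", "payload": {"deltas": [[0,0,0.005,0,0,0,1],[0,0,0.01,0,0,0,1],[0,0,0.015,0,0,0,1],[0,0,0.019,0,0,0,1],[0,0,0.022,0,0,0,1],[0,0,0.022,0,0,0,1]]}}

```text
time: 6.3
tool_pos: [0.6266, -0.0481, 0.063]
tool_rot: [0.0, 0.656, 0.754, 0.0]
contact_force: [-0.4, -0.6, -3.1]
gripper_width: 0.667
```

Emit:
{"api": "step_arm", "payload": {"deltas": [[0.005,0,0,0,0,0,1],[0.01,0,0,0,0,0,1],[0.014,0,0,0,0,0,1],[0.017,0,0,0,0,0,1],[0.02,0,0,0,0,0,1],[0.023,0,0,0,0,0,1],[0.026,0,0,0,0,0,1],[0.029,0,0,0,0,0,1],[0.032,0,0,0,0,0,1],[0.032,0,0,0,0,0,1]]}}

```text
time: 7.3
tool_pos: [0.6226, -0.016, 0.0637]
tool_rot: [0.001, 0.656, 0.755, 0.001]
contact_force: [0.1, 0.1, -2.8]
gripper_width: 0.66
```

```bash
python3 - <<'E'
from h import *
c=manip.get_calibration('top')
P=ray(c,[[271/2.5+90,107/2.5+130],[498/2.5+90,72/2.5+130]],.036); print(P)
b=np.array([616.2,6.5]); ey=np.array([-np.sin(np.radians(8)),np.cos(np.radians(8))])
print(((P[:,:2]*1000-b)@ey))
c,f=look('wrist','w5.png'); s,p,R=tool(); print(p,(p[:2]*1000-b)@ey)
E
```

```text
[[ 0.59822905  0.15008565  0.036     ]
 [ 0.63726157 -0.11911795  0.036     ]]
[ 144.68935661 -127.32664968]
[ 0.62254296 -0.01608277  0.06362303] -23.245770747737723
```

View pics/w5.png

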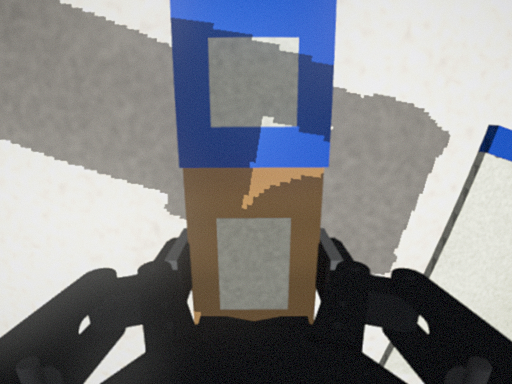

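Emit:
{"api": "step_arm", "payload": {"deltas": [[0.003,0,0,0,0,0,1],[0.006,0,0,0,0,0,1],[0.01,0,0,0,0,0,1],[0.014,0,0,0,0,0,1],[0.018,0,0,0,0,0,1],[0.022,0,0,0,0,0,1],[0.026,0,0,0,0,0,1],[0.03,0,0,0,0,0,1],[0.034,0,0,0,0,0,1],[0.038,0,0,0,0,0,1],[0.042,0,0,0,0,0,1],[0.045,0,0,0,0,0,1],[0.048,0,0,0,0,0,1],[0.048,0,0,0,0,0,1]]}}

```text
time: 8.75
tool_pos: [0.6159, 0.0316, 0.0637]
tool_rot: [0.001, 0.656, 0.755, 0.001]
contact_force: [-0.3, 0.5, -3.3]
gripper_width: 0.666
```

```bash
python3 - <<'E'
from h import *
c,f=look('wrist','w6.png'); s,p,R=tool(); print(p,np.degrees(np.arctan2(R[1,0],R[0,0]))-90,s['contact_force'],s['ft_torque']); look('scene','s6.png')
b=np.array([616.2,6.5]); ey=np.array([-np.sin(np.radians(8)),np.cos(np.radians(8))]);print((p[:2]*1000-b)@ey)
E
```

```text
[0.61597919 0.03142008 0.06369634] 7.963500238590385 [ 0.24823588  0.55148293 -2.86954677] [ 0.01777216 -0.02364425 -0.01204219]
24.70828946994488
```

View pics/w6.png

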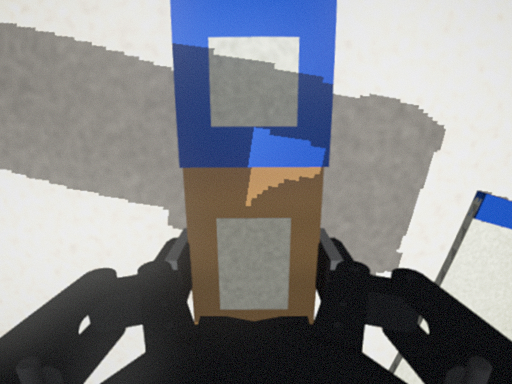

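Emit:
{"api": "step_arm", "payload": {"deltas": [[0.001,0,0,0,0,0,1],[0.002,0,0,0,0,0,1],[0.003,0,0,0,0,0,1],[0.004,0,0,0,0,0,1],[0.005,0,0,0,0,0,1],[0.006,0,0,0,0,0,1]]}}

```text
time: 9.45
tool_pos: [0.6152, 0.037, 0.0637]
tool_rot: [0.001, 0.656, 0.754, 0.0]
contact_force: [-0.6, -2.0, -2.4]
gripper_width: 0.664
```

Emit:
{"api": "step_arm", "payload": {"deltas": [[0.0006,0,0,0,0,0,1],[0.0012,0,0,0,0,0,1],[0.0018,0,0,0,0,0,1]]}}

```text
time: 9.75
tool_pos: [0.615, 0.0388, 0.0637]
tool_rot: [0.001, 0.656, 0.754, 0.0]
contact_force: [0.3, -1.3, -2.3]
gripper_width: 0.664
```

Emit:
{"api": "step_arm", "payload": {"deltas": [[0.0006,0,0,0,0,0,1],[0.0012,0,0,0,0,0,1],[0.0018,0,0,0,0,0,1]]}}

```text
time: 10.05
tool_pos: [0.6147, 0.0406, 0.0637]
tool_rot: [0.001, 0.656, 0.754, 0.0]
contact_force: [0.1, -0.7, -2.4]
gripper_width: 0.666
```

Still only friction. Continue slowly.

Emit:
{"api": "step_arm", "payload": {"deltas": [[0.0006,0,0,0,0,0,1],[0.0012,0,0,0,0,0,1],[0.0018,0,0,0,0,0,1]]}}

```text
time: 10.35
tool_pos: [0.6145, 0.0423, 0.0637]
tool_rot: [0.001, 0.656, 0.754, 0.0]
contact_force: [0.1, -1.9, -2.9]
gripper_width: 0.669
```

Emit:
{"api": "step_arm", "payload": {"deltas": [[0.0006,0,0,0,0,0,1],[0.0012,0,0,0,0,0,1],[0.0018,0,0,0,0,0,1]]}}

```text
time: 10.65
tool_pos: [0.6142, 0.0442, 0.0637]
tool_rot: [0.001, 0.656, 0.754, 0.0]
contact_force: [0.0, -1.0, -1.9]
gripper_width: 0.662
```

```bash
python3 - <<'E'
from h import *
c,f=look('top','t7.png'); c,f2=look('wrist','w7.png')
cv2.imwrite('pics/t7z.png',cv2.resize(f[130:200,170:320],None,fx=5,fy=5,interpolation=cv2.INTER_CUBIC))
E
```

```text
(no output)
```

View pics/t7z.png

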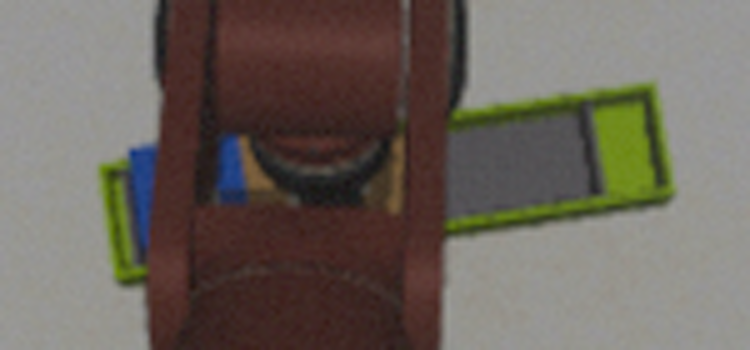

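View pics/w7.png

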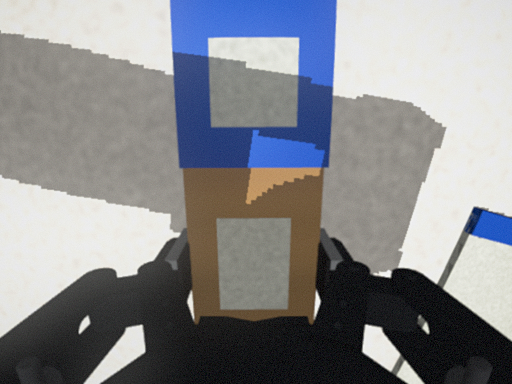

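Emit:
{"api": "step_arm", "payload": {"deltas": [[0.0006,0,0,0,0,0,1],[0.0012,0,0,0,0,0,1]]}}

```text
time: 10.95
tool_pos: [0.614, 0.0453, 0.0637]
tool_rot: [0.001, 0.656, 0.754, 0.0]
contact_force: [0.4, -1.2, -3.3]
gripper_width: 0.665
```

Emit:
{"api": "step_arm", "payload": {"deltas": [[0.0006,0,0,0,0,0,1],[0.0012,0,0,0,0,0,1]]}}

```text
time: 11.15
tool_pos: [0.6139, 0.0465, 0.0637]
tool_rot: [0.001, 0.656, 0.754, 0.0]
contact_force: [0.7, -2.0, -1.6]
gripper_width: 0.661
```

Emit:
{"api": "step_arm", "payload": {"deltas": [[0.0006,0,0,0,0,0,1],[0.0012,0,0,0,0,0,1]]}}

```text
time: 11.35
tool_pos: [0.6137, 0.0477, 0.0637]
tool_rot: [0.001, 0.656, 0.754, 0.0]
contact_force: [-0.6, -1.5, -2.2]
gripper_width: 0.663
```

Emit:
{"api": "step_arm", "payload": {"deltas": [[0.0006,0,0,0,0,0,1],[0.0012,0,0,0,0,0,1]]}}

```text
time: 11.55
tool_pos: [0.6135, 0.0489, 0.0636]
tool_rot: [0.001, 0.656, 0.754, 0.0]
contact_force: [0.9, -2.0, -2.0]
gripper_width: 0.665
```

Emit:
{"api": "step_arm", "payload": {"deltas": [[0.0006,0,0,0,0,0,1],[0.0012,0,0,0,0,0,1]]}}

```text
time: 11.75
tool_pos: [0.6134, 0.0501, 0.0637]
tool_rot: [0.001, 0.656, 0.754, 0.0]
contact_force: [0.6, -1.6, -2.7]
gripper_width: 0.664
```

Emit:
{"api": "step_arm", "payload": {"deltas": [[0.0006,0,0,0,0,0,1],[0.0012,0,0,0,0,0,1]]}}

```text
time: 11.95
tool_pos: [0.6132, 0.0513, 0.0637]
tool_rot: [0.001, 0.656, 0.754, 0.0]
contact_force: [1.0, -0.8, -2.1]
gripper_width: 0.664
```

Emit:
{"api": "step_arm", "payload": {"deltas": [[0.0006,0,0,0,0,0,1],[0.0012,0,0,0,0,0,1]]}}

```text
time: 12.15
tool_pos: [0.6131, 0.0518, 0.0638]
tool_rot: [0.001, 0.656, 0.754, -0.0]
contact_force: [-0.9, -6.0, -0.8]
gripper_width: 0.661
```

Emit:
{"api": "step_arm", "payload": {"deltas": [[0.0006,0,0,0,0,0,1],[0.0012,0,0,0,0,0,1]]}}

```text
time: 12.35
tool_pos: [0.6131, 0.0519, 0.064]
tool_rot: [0.002, 0.656, 0.754, -0.001]
contact_force: [0.3, -9.3, -1.1]
gripper_width: 0.667
```

Emit:
{"api": "step_arm", "payload": {"deltas": [[-0.001,0,0,0,0,0,1],[-0.001,0,0.001,0,0,0,1],[-0.001,0,0.002,0,0,0,1],[-0.001,0,0.003,0,0,0,1],[-0.001,0,0.003,0,0,0,1]]}}

```text
time: 12.85
tool_pos: [0.6136, 0.0518, 0.0612]
tool_rot: [0.002, 0.656, 0.754, 0.0]
contact_force: [1.0, -5.3, -1.4]
gripper_width: 0.665
```

Emit:
{"api": "step_arm", "payload": {"deltas": [[-0.0006,0,0.0007,0,0,0,1],[-0.0006,0,0.0014,0,0,0,1],[-0.0006,0,0.0014,0,0,0,1]]}}

```text
time: 13.15
tool_pos: [0.6136, 0.0517, 0.0601]
tool_rot: [0.001, 0.656, 0.754, 0.0]
contact_force: [-0.1, -5.3, 3.7]
gripper_width: 0.66
```

Emit:
{"api": "step_arm", "payload": {"deltas": [[0,0,0,0,0,0,-1],[0,0,0,0,0,0,-1],[0,0,0,0,0,0,-1],[0,0,0,0,0,0,-1],[0,0,-0.03,0,0,0,-1],[0,0,-0.08,0,0,0,-1],[0,0,-0.12,0,0,0,-1],[0,0,-0.14,0,0,0,-1],[0,0,-0.14,0,0,0,-1],[0,0,-0.14,0,0,0,-1]]}}

```text
time: 14.15
tool_pos: [0.6127, 0.0522, 0.1989]
tool_rot: [0.001, 0.656, 0.754, 0.0]
contact_force: [0.1, -0.6, -0.6]
gripper_width: 1.001
```

```bash
python3 - <<'E'
from h import *
c,f=look('wrist','w8.png'); s,p,R=tool(); print(p,s['contact_force'],s['time']); find(c,f,'blue'); find(c,f,'brown',.078); print(loc(ray(c,[[250,375]],.038),p,R))
c,f=look('top','t8.png'); find(c,f,'lime');find(c,f,'blue'); find(c,f,'red');find(c,f,'yellow')
plan(429.4,-243.4,200,-5.3)
E
```

```text
[0.61197722 0.05225026 0.19743443] [-0.17029571  0.48022253  0.20290292] 14.2
blue (390, 180, 110, 44) [789.1  66.2] [ 14.5 114.8] 83.1
brown (222, 140, 65, 97) [612.8  50.2] [56.9 90.6] 8.0
[[-266.    -4.1]]
lime (258, 147, 47, 30) [629.7 -89.3] [ 72.  139.7] 8.1
red (326, 217, 25, 21) [ 429.  -243.5] [66.2 55.9] 83.9
yellow (167, 220, 23, 24) [425.2 197.4] [52.7 55.3] 70.6
delta [-0.2675 -0.2214 -0.0028] rot [-2.300e-03  1.000e-04  2.314e-01] rows>= 7.0
```

View pics/w8.png

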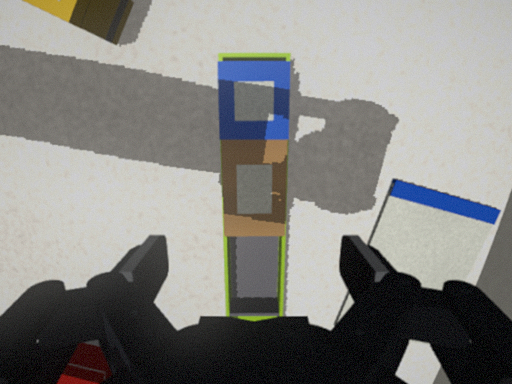

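Emit:
{"api": "step_arm", "payload": {"deltas": [[-0.2675,-0.2214,-0.0028,-0.0023,0,0.231,-1],[-0.2675,-0.2214,-0.0028,-0.0023,0,0.231,-1],[-0.2675,-0.2214,-0.0028,-0.0023,0,0.231,-1],[-0.2675,-0.2214,-0.0028,-0.0023,0,0.231,-1],[-0.2675,-0.2214,-0.0028,-0.0023,0,0.231,-1],[-0.2675,-0.2214,-0.0028,-0.0023,0,0.231,-1],[-0.2675,-0.2214,-0.0028,-0.0023,0,0.231,-1],[-0.2675,-0.2214,-0.0028,-0.0023,0,0.231,-1],[-0.2675,-0.2214,-0.0028,-0.0023,0,0.231,-1],[-0.2675,-0.2214,-0.0028,-0.0023,0,0.231,-1]]}}

```text
time: 15.25
tool_pos: [0.4305, -0.2424, 0.2006]
tool_rot: [0.0, 0.739, 0.674, 0.001]
contact_force: [-0.4, -0.6, -0.3]
gripper_width: 0.996
```

```bash
python3 - <<'E'
from h import *
c,f=look('wrist','w9.png'); s,p,R=tool(); print(p,s['time'])
M['red']=((0,120,90),(9,255,255),.08); find(c,f,'red')
plan(429.4,-243.4,60,-5.3)
E
```

```text
[ 0.43085904 -0.24220613  0.20088945] 15.3
red (223, 183, 62, 41) [ 428.7 -257.3] [38.7 56.3] 83.9
delta [-0.0015 -0.0017  0.1409] rot [ 0.0025 -0.0013  0.002 ] rows>= 3.0
```

View pics/w9.png

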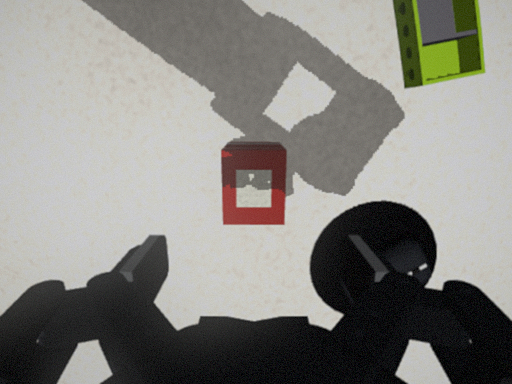

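```bash
python3 - <<'E'
from h import *
f=cv2.imread('pics/w9.png'); c=manip.get_calibration('wrist'); s,p,R=tool()
P=ray(c,[[221.5,150],[286.5,150],[222.5,224.5],[285,224.5]],.08); print(loc(P,p,R), P.mean(0))
E
```

```text
[[ 34.3 -28.8]
 [ 34.3  28.4]
 [-35.7 -29.8]
 [-35.7  29.1]] [ 0.43084347 -0.24275846  0.08      ]
```

Emit:
{"api": "step_arm", "payload": {"deltas": [[0,0,0.05,0.0025,-0.0013,0,-1],[0,0,0.09,0.0025,-0.0013,0,-1],[0,0,0.12,0.0025,-0.0013,0,-1],[0,0,0.14,0.0025,-0.0013,0,-1],[0,0,0.14,0.0025,-0.0013,0,-1],[0,0,0.14,0.0025,-0.0013,0,1],[0,0,0.14,0.0025,-0.0013,0,1],[0,0,0.14,0.0025,-0.0013,0,1],[0,0,0.14,0.0025,-0.0013,0,1],[0,0,0.14,0.0025,-0.0013,0,1],[0,0,0.14,0.0025,-0.0013,0,1]]}}

```text
time: 16.4
tool_pos: [0.4325, -0.2443, 0.064]
tool_rot: [0.003, 0.739, 0.674, 0.001]
contact_force: [-1.1, 2.7, 5.9]
gripper_width: 0.669
```

```bash
python3 - <<'E'
from h import *
s,p,R=tool(); print(p,s['time'],s['contact_force'],s['gripper_width'])
t=np.radians(7.97); ey=np.array([-np.sin(t),np.cos(t)])
A=np.array([613.2,51.7]) # TCP with carton at the plate
ctr=A+ey*(-46.3-35-12)   # red 12mm off carton
print('target',ctr); plan(p[0]*1000,p[1]*1000,175,7.97); plan(ctr[0],ctr[1],160,7.97)
E
```

```text
[ 0.43249326 -0.24426359  0.06398129] 16.4 [-1.06581638  2.72799289  5.94981615] 0.668771579772511
target [626.1364722 -40.698797 ]
delta [-0.0003  0.0005 -0.111 ] rot [ 0.0044  0.0032 -0.2313] rows>= 3.0
delta [ 0.2203  0.1745 -0.0958] rot [ 0.0044  0.0032 -0.2313] rows>= 6.0
```

Emit:
{"api": "step_arm", "payload": {"deltas": [[0,0,-0.05,0.0044,0.0032,0,1],[0,0,-0.1,0.0044,0.0032,-0.05,1],[0.03,0.025,-0.11,0.0044,0.0032,-0.12,1],[0.065,0.052,-0.11,0.0044,0.0032,-0.19,1],[0.1,0.08,-0.11,0.0044,0.0032,-0.231,1],[0.14,0.11,-0.11,0.0044,0.0032,-0.231,1],[0.18,0.14,-0.11,0.0044,0.0032,-0.231,1],[0.21,0.165,-0.11,0.0044,0.0032,-0.231,1],[0.22,0.1745,-0.1,0.0044,0.0032,-0.231,1],[0.22,0.1745,-0.096,0.0044,0.0032,-0.231,1],[0.22,0.1745,-0.096,0.0044,0.0032,-0.231,1],[0.22,0.1745,-0.096,0.0044,0.0032,-0.231,1]]}}

```text
time: 17.6
tool_pos: [0.6241, -0.0412, 0.1574]
tool_rot: [-0.002, 0.657, 0.754, -0.001]
contact_force: [0.2, -0.6, -2.3]
gripper_width: 0.667
```

```bash
python3 rim.py w10 100,110,120,130,140,150 60,220,160,350; python3 - <<'E'
from h import *
plan(626.1,-40.7,111,7.97)
E
```

```text
[ 0.62435715 -0.04134599  0.1578775 ] 7.87358239716859 17.65 [-0.69158609  0.10105007 -3.01810484]
150 [(218, 226), (287, 295)] [[34.9, -32.6], [35.0, 35.7]] ctr 1.5500000000000007 w [68.3]
delta [0.0003 0.002  0.0469] rot [-0.0034 -0.0019 -0.0017] rows>= 1.0
```

View pics/w10.png

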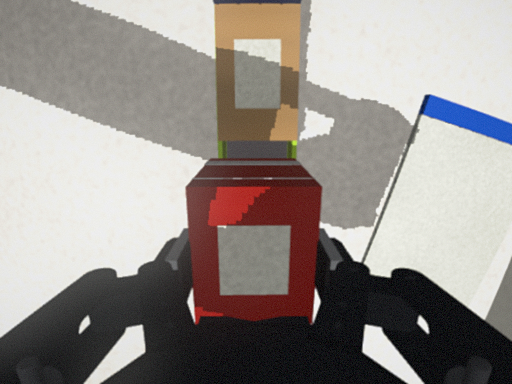

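Emit:
{"api": "step_arm", "payload": {"deltas": [[0,0.0018,0.02,-0.0034,-0.0019,-0.0017,1],[0,0.0018,0.04,-0.0034,-0.0019,-0.0017,1],[0,0.0018,0.047,-0.0034,-0.0019,-0.0017,1],[0,0.0018,0.047,-0.0034,-0.0019,-0.0017,1],[0,0.0018,0.047,-0.0034,-0.0019,-0.0017,1]]}}

```text
time: 18.15
tool_pos: [0.6271, -0.0405, 0.1119]
tool_rot: [0.001, 0.656, 0.755, 0.001]
contact_force: [-0.1, 1.0, -3.1]
gripper_width: 0.663
```

```bash
python3 rim.py w11 130,140,145,150,155,160 100,220,160,350; python3 - <<'E'
from h import *
plan(626.1,-40.7,90,7.97)
E
```

```text
[ 0.62742263 -0.04048959  0.11235907] 8.02867213691637 18.2 [-0.6690679   0.84107358 -2.70831411]
150 [(205, 216), (289, 300)] [[40.3, -36.3], [40.3, 32.8]] ctr -1.75 w [69.1]
155 [(205, 216), (289, 299)] [[36.6, -36.4], [36.6, 32.2]] ctr -2.099999999999998 w [68.6]
160 [(206, 208), (297, 299)] [[33.0, -35.9], [33.0, 32.3]] ctr -1.8000000000000007 w [68.2]
delta [-0.     -0.0014  0.0224] rot [0.0026 0.0006 0.001 ] rows>= 1.0
```

View pics/w11z.png

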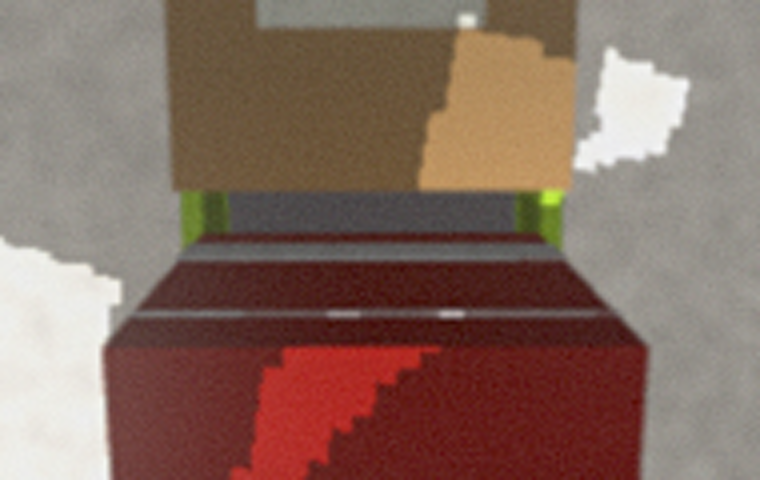

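Emit:
{"api": "step_arm", "payload": {"deltas": [[0,-0.0016,0.003,0.0026,0.0006,0,1],[0,-0.0016,0.006,0.0026,0.0006,0,1],[0,-0.0016,0.006,0.0026,0.0006,0,1],[0,-0.0016,0.006,0.0026,0.0006,0,1]]}}

```text
time: 18.6
tool_pos: [0.625, -0.0402, 0.1048]
tool_rot: [-0.001, 0.656, 0.755, -0.001]
contact_force: [-0.3, 0.6, -3.0]
gripper_width: 0.668
```

```bash
python3 rim.py w12 150,153,156 100,220,160,350; python3 - <<'E'
from h import *
plan(626.0,-40.7,80,7.97)
E
```

```text
[ 0.6250979  -0.04021977  0.10485158] 8.056759402194658 18.65 [ 0.29102894  0.40495258 -1.8707138 ]
150 [(207, 211), (302, 304)] [[41.1, -33.4], [41.2, 34.7]] ctr 0.6500000000000021 w [68.1]
153 [(207, 218), (293, 304)] [[39.0, -33.5], [39.1, 34.8]] ctr 0.6499999999999986 w [68.3]
156 [(207, 218), (293, 304)] [[36.9, -33.5], [37.0, 34.9]] ctr 0.6999999999999993 w [68.4]
delta [-0.0006  0.0009  0.0248] rot [-0.0022 -0.0008  0.0015] rows>= 1.0
```

Emit:
{"api": "step_arm", "payload": {"deltas": [[0,0.0006,0.002,-0.0015,-0.0008,0,1],[0,0.0006,0.006,-0.0015,-0.0008,0,1],[0,0.0006,0.01,-0.0015,-0.0008,0,1],[0,0.0006,0.014,-0.0015,-0.0008,0,1]]}}

```text
time: 19.05
tool_pos: [0.6258, -0.0401, 0.0905]
tool_rot: [-0.0, 0.656, 0.755, -0.0]
contact_force: [0.6, 0.4, -2.4]
gripper_width: 0.665
```

Emit:
{"api": "step_arm", "payload": {"deltas": [[0,0,0.004,0,0,0,1],[0,0,0.008,0,0,0,1],[0,0,0.012,0,0,0,1],[0,0,0.016,0,0,0,1],[0,0,0.018,0,0,0,1],[0,0,0.018,0,0,0,1]]}}

```text
time: 19.65
tool_pos: [0.6258, -0.0401, 0.0725]
tool_rot: [-0.0, 0.656, 0.755, -0.0]
contact_force: [1.9, 0.7, -3.7]
gripper_width: 0.663
```

Emit:
{"api": "step_arm", "payload": {"deltas": [[0.003,0,0.001,0,0,0,1],[0.006,0,0.002,0,0,0,1],[0.008,0,0.002,0,0,0,1],[0.01,0,0.002,0,0,0,1],[0.01,0,0.002,0,0,0,1]]}}

```text
time: 20.15
tool_pos: [0.6244, -0.0301, 0.071]
tool_rot: [0.0, 0.656, 0.755, -0.0]
contact_force: [2.9, -1.7, -2.5]
gripper_width: 0.668
```

Emit:
{"api": "step_arm", "payload": {"deltas": [[0.0006,0,0,0,0,0,1],[0.0012,0,0,0,0,0,1]]}}

```text
time: 20.35
tool_pos: [0.6244, -0.0299, 0.0711]
tool_rot: [0.001, 0.656, 0.755, -0.001]
contact_force: [2.6, -6.1, -3.7]
gripper_width: 0.665
```

Emit:
{"api": "step_arm", "payload": {"deltas": [[0.0006,0,0,0,0,0,1],[0.0012,0,0,0,0,0,1]]}}

```text
time: 20.55
tool_pos: [0.6243, -0.0299, 0.0711]
tool_rot: [0.002, 0.656, 0.755, -0.001]
contact_force: [2.8, -8.9, -3.7]
gripper_width: 0.662
```

Emit:
{"api": "step_arm", "payload": {"deltas": [[-0.0015,0.0005,0.001,0,0,0,1],[-0.0015,0.0005,0.002,0,0,0,1],[-0.0015,0.0005,0.003,0,0,0,1],[-0.0015,0.0005,0.0036,0,0,0,1],[-0.0015,0.0005,0.0036,0,0,0,1]]}}

```text
time: 21.05
tool_pos: [0.6245, -0.0299, 0.0682]
tool_rot: [-0.0, 0.656, 0.755, -0.001]
contact_force: [-2.2, -5.1, 3.3]
gripper_width: 0.665
```

Emit:
{"api": "step_arm", "payload": {"deltas": [[0,0,0,0,0,0,-1],[0,0,0,0,0,0,-1],[0,0,0,0,0,0,-1],[0,0,0,0,0,0,-1],[0,0,-0.03,0,0,0,-1],[0,0,-0.08,0,0,0,-1],[0,0,-0.12,0,0,0,-1],[0,0,-0.14,0,0,0,-1],[0,0,-0.14,0,0,0,-1],[0,0,-0.14,0,0,0,-1]]}}

```text
time: 22.05
tool_pos: [0.6245, -0.0291, 0.2069]
tool_rot: [-0.0, 0.656, 0.755, -0.0]
contact_force: [-1.2, 0.1, -0.3]
gripper_width: 1.004
```

```bash
python3 - <<'E'
from h import *
c,f=look('wrist','w13.png'); s,p,R=tool(); print(p,s['contact_force'],s['time']); c,f=look('top','t13.png')
cv2.imwrite('pics/t13z.png',cv2.resize(f[130:200,170:320],None,fx=5,fy=5,interpolation=cv2.INTER_CUBIC))
plan(425.6,198.5,210,-19.4)
E
```

```text
[ 0.62385514 -0.02903997  0.20542707] [-0.07143638  0.76894524 -0.24297116] 22.1
delta [ 0.253  -0.1641 -0.0043] rot [-4.700e-03 -2.000e-04  4.791e-01] rows>= 7.0
```

View pics/w13.png

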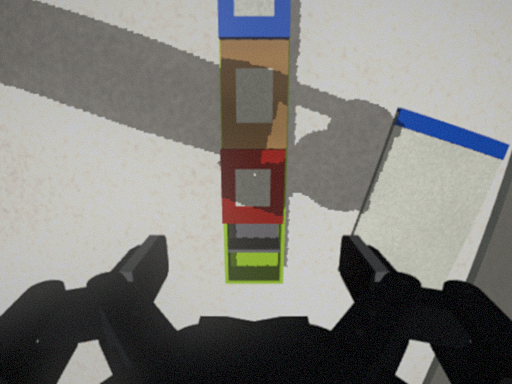

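View pics/t13z.png

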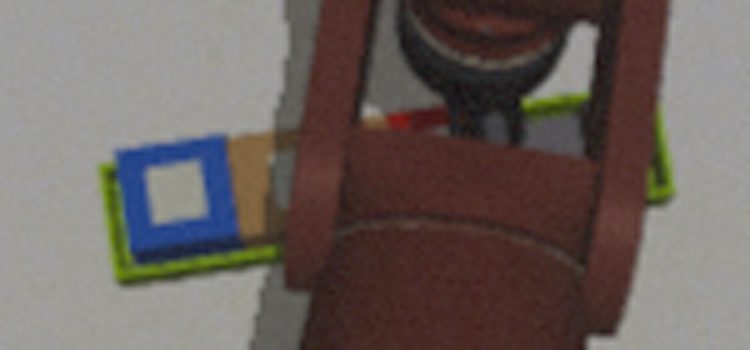

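```bash
python3 - <<'E'
from h import *
f=cv2.imread('pics/w13.png'); c=manip.get_calibration('wrist'); s,p,R=tool()
for r in range(216,290,1): print(r,f[r,245:265].mean(0).astype(int),end=' | ')
cv2.imwrite('pics/w13z.png',cv2.resize(f[200:290,205:305],None,fx=6,fy=6,interpolation=cv2.INTER_CUBIC))
E
```

```text
216 [ 41  47 139] | 217 [ 42  48 140] | 218 [ 40  47 139] | 219 [ 41  48 139] | 220 [ 41  47 140] | 221 [ 40  46 140] | 222 [ 41  48 140] | 223 [ 65  67 129] | 224 [102 100 110] | 225 [107 104 103] | 226 [105 103 104] | 227 [105 103 105] | 228 [105 103 105] | 229 [105 102 104] | 230 [104 103 105] | 231 [105 103 104] | 232 [104 102 104] | 233 [104 102 104] | 234 [104 102 104] | 235 [104 103 104] | 236 [103 101 103] | 237 [86 85 86] | 238 [59 61 63] | 239 [48 51 53] | 240 [50 54 54] | 241 [50 54 55] | 242 [50 55 56] | 243 [50 54 54] | 244 [50 55 55] | 245 [48 53 53] | 246 [48 53 53] | 247 [50 55 55] | 248 [52 57 56] | 249 [76 76 77] | 250 [101  97  99] | 251 [101 109 107] | 252 [ 83 140 122] | 253 [ 57 175 141] | 254 [ 51 181 145] | 255 [ 52 178 143] | 256 [ 51 178 143] | 257 [ 53 178 143] | 258 [ 53 179 143] | 259 [ 53 178 143] | 260 [ 52 177 142] | 261 [ 53 178 143] | 262 [ 52 177 143] | 263 [ 52 178 143] | 264 [ 52 175 140] | 265 [ 48 150 121] | 266 [ 41 104  85] | 267 [39 78 65] | 268 [41 77 65] | 269 [40 77 66] | 270 [41 78 66] | 271 [39 77 65] | 272 [42 78 67] | 273 [41 79 67] | 274 [40 77 65] | 275 [43 79 67] | 276 [41 78 65] | 277 [41 77 65] | 278 [41 75 65] | 279 [42 82 68] | 280 [ 42 116  94] | 281 [ 47 160 128] | 282 [ 62 177 144] | 283 [115 185 165] | 284 [173 195 189] | 285 [193 199 199] | 286 [195 199 199] | 287 [195 199 198] | 288 [195 199 198] | 289 [197 198 198] |
```

View pics/w13z.png

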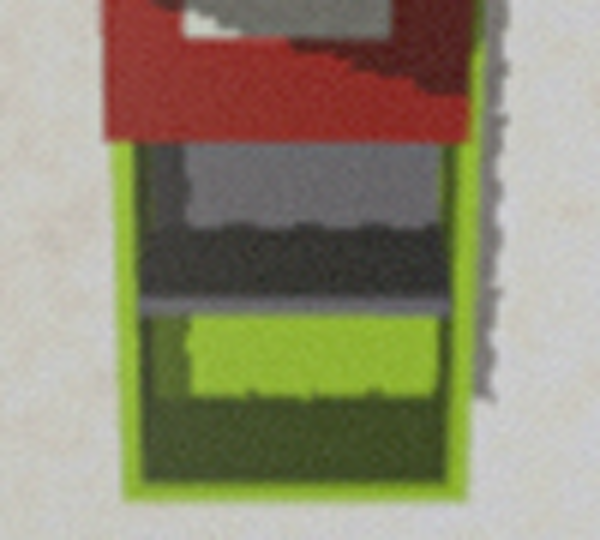

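```bash
python3 - <<'E'
from h import *
c=manip.get_calibration('wrist'); s,p,R=tool()
a=loc(ray(c,[[254,223.2]],.084),p,R); b=loc(ray(c,[[254,249.0],[254,252.3]],.036),p,R); d=loc(ray(c,[[254,237.3]],.006),p,R); e=loc(ray(c,[[254,283.5],[254,280]],.038),p,R)
print('red back',a,'plate inner top, outer',b,'plate foot',d,'basket end outer/inner',e)
E
```

```text
red back [[-34.1  -0.2]] plate inner top, outer [[-84.5  -0.1]
 [-88.7  -0.1]] plate foot [[-83.3  -0.1]] basket end outer/inner [[-1.286e+02 -1.000e-01]
 [-1.238e+02 -1.000e-01]]
```

Emit:
{"api": "step_arm", "payload": {"deltas": [[0.253,-0.164,-0.004,-0.0047,0,0.479,-1],[0.253,-0.164,-0.004,-0.0047,0,0.479,-1],[0.253,-0.164,-0.004,-0.0047,0,0.479,-1],[0.253,-0.164,-0.004,-0.0047,0,0.479,-1],[0.253,-0.164,-0.004,-0.0047,0,0.479,-1],[0.253,-0.164,-0.004,-0.0047,0,0.479,-1],[0.253,-0.164,-0.004,-0.0047,0,0.479,-1],[0.253,-0.164,-0.004,-0.0047,0,0.479,-1],[0.253,-0.164,-0.004,-0.0047,0,0.479,-1],[0.253,-0.164,-0.004,-0.0047,0,0.479,-1]]}}

```text
time: 23.15
tool_pos: [0.4274, 0.1973, 0.2107]
tool_rot: [0.001, 0.817, 0.577, 0.001]
contact_force: [0.2, 0.4, 0.1]
gripper_width: 0.997
```

```bash
python3 - <<'E'
from h import *
c,f=look('wrist','w14.png'); s,p,R=tool(); print(p,s['time']); find(c,f,'yellow')
m=cv2.inRange(cv2.cvtColor(f,cv2.COLOR_BGR2HSV),(20,110,100),(34,255,255)); cv2.imwrite('pics/m.png',m)
plan(425.6,198.5,66,-19.4)
E
```

```text
[0.42749363 0.19728775 0.21085791] 23.2
yellow (220, 155, 62, 53) [425.9 202.7] [48.6 56.3] 71.9
delta [ 0.0005 -0.0026  0.1449] rot [ 0.0031 -0.0001 -0.002 ] rows>= 3.0
```

View pics/w14.png

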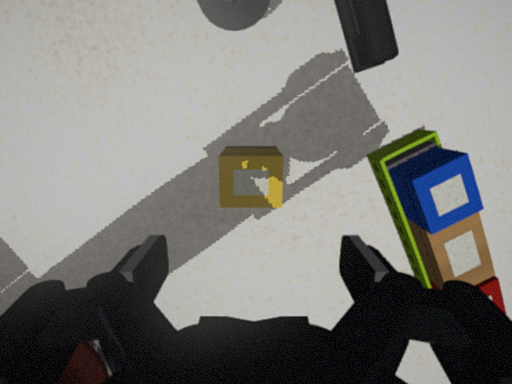

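```bash
python3 - <<'E'
from h import *
c=manip.get_calibration('wrist'); s,p,R=tool()
P=ray(c,[[219.5,155],[283,154.5],[221,207.5],[282.5,208.5]],.088); print(loc(P,p,R)); q=P.mean(0)*1000; print(q)
plan(q[0],q[1],66,-18.8)
E
```

```text
[[ 29.5 -30.8]
 [ 29.9  25.8]
 [-19.7 -30.8]
 [-20.7  26.7]]
[427.28117049 202.41495039  88.        ]
delta [ 0.0048 -0.0024  0.1449] rot [ 0.0031 -0.     -0.0124] rows>= 3.0
```

Emit:
{"api": "step_arm", "payload": {"deltas": [[0.0048,-0.0024,0.05,0.0031,0,-0.012,-1],[0.0048,-0.0024,0.09,0.0031,0,-0.012,-1],[0.0048,-0.0024,0.12,0.0031,0,-0.012,-1],[0.0048,-0.0024,0.143,0.0031,0,-0.012,-1],[0.0048,-0.0024,0.143,0.0031,0,-0.012,-1],[0.0048,-0.0024,0.143,0.0031,0,-0.012,1],[0.0048,-0.0024,0.143,0.0031,0,-0.012,1],[0.0048,-0.0024,0.143,0.0031,0,-0.012,1],[0.0048,-0.0024,0.143,0.0031,0,-0.012,1],[0.0048,-0.0024,0.143,0.0031,0,-0.012,1],[0.0048,-0.0024,0.143,0.0031,0,-0.012,1]]}}

```text
time: 24.3
tool_pos: [0.4285, 0.2039, 0.0706]
tool_rot: [0.001, 0.813, 0.583, 0.003]
contact_force: [-0.4, -0.7, 6.5]
gripper_width: 0.665
```

```bash
python3 - <<'E'
from h import *
s,p,R=tool(); print(p,s['time'],s['contact_force'],s['gripper_width'])
t=np.radians(7.97); ey=np.array([-np.sin(t),np.cos(t)])
B=np.array([624.3,-29.5]); ctr=B+ey*(-34.5-24-1.5)
print('target',ctr); plan(p[0]*1000,p[1]*1000,190,7.97); plan(ctr[0],ctr[1],p[2]*1000+130,7.97)
E
```

```text
[0.42850483 0.20394815 0.07057053] 24.3 [-0.36307674 -0.65076784  6.53613485] 0.6648396574922696
target [632.61927473 -88.92044823]
delta [ 0.0004  0.0005 -0.1194] rot [ 0.0051 -0.0019 -0.4655] rows>= 4.0
delta [-0.2116  0.2878 -0.1293] rot [ 0.0051 -0.0019 -0.4655] rows>= 8.0
```

Emit:
{"api": "step_arm", "payload": {"deltas": [[0,0,-0.05,0.0051,-0.0019,0,1],[0,0,-0.1,0.0051,-0.0019,0,1],[-0.01,0.01,-0.13,0.0051,-0.0019,-0.1,1],[-0.04,0.045,-0.13,0.0051,-0.0019,-0.2,1],[-0.07,0.085,-0.13,0.0051,-0.0019,-0.3,1],[-0.1,0.125,-0.13,0.0051,-0.0019,-0.4,1],[-0.13,0.165,-0.13,0.0051,-0.0019,-0.4655,1],[-0.155,0.205,-0.13,0.0051,-0.0019,-0.4655,1],[-0.18,0.245,-0.13,0.0051,-0.0019,-0.4655,1],[-0.2,0.275,-0.13,0.0051,-0.0019,-0.4655,1],[-0.213,0.2878,-0.129,0.0051,-0.0019,-0.4655,1],[-0.213,0.2878,-0.129,0.0051,-0.0019,-0.4655,1],[-0.213,0.2878,-0.129,0.0051,-0.0019,-0.4655,1]]}}

```text
time: 25.6
tool_pos: [0.6301, -0.09, 0.1967]
tool_rot: [-0.002, 0.656, 0.754, -0.002]
contact_force: [-0.1, 0.1, -1.7]
gripper_width: 0.668
```

```bash
python3 rim.py w15 60,100,140,150,160,165 60,240,160,350; python3 - <<'E'
from h import *
plan(632.8,-90.4,120,7.97)
E
```

```text
[ 0.63008221 -0.08951107  0.196965  ] 8.011581294355324 25.65 [-0.24579945 -0.65951412 -2.04394662]
165 [(225, 230), (284, 290)] [[14.1, -30.5], [14.2, 37.0]] ctr 3.25 w [67.5]
delta [-0.0013  0.003   0.0769] rot [-0.0055 -0.0007  0.0007] rows>= 2.0
```

View pics/w15.png

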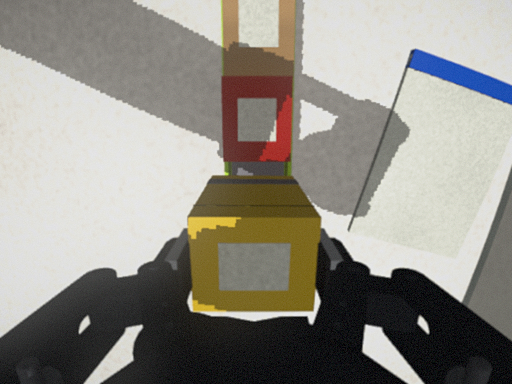

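```bash
python3 - <<'E'
from h import *
c=manip.get_calibration('wrist'); s,p,R=tool()
print(loc(ray(c,[[188.5,217],[321.5,217],[194,310.5],[314,310.5]],p[2]+.0174),p,R)); print(loc(ray(c,[[254,161.5]],.084),p,R))
E
```

```text
[[ 22.5 -28.5]
 [ 22.6  28.7]
 [-25.3 -29. ]
 [-24.9  28.4]]
[[25.5 -0.3]]
```

Emit:
{"api": "step_arm", "payload": {"deltas": [[-0.003,0.0026,0.02,-0.004,-0.0007,0,1],[-0.003,0.0026,0.05,-0.004,-0.0007,0,1],[-0.003,0.0026,0.068,-0.004,-0.0007,0,1],[-0.003,0.0026,0.068,-0.004,-0.0007,0,1],[-0.003,0.0026,0.068,-0.004,-0.0007,0,1]]}}

```text
time: 26.15
tool_pos: [0.6334, -0.0926, 0.1296]
tool_rot: [0.0, 0.656, 0.755, -0.001]
contact_force: [-0.0, -0.1, -1.4]
gripper_width: 0.667
```

```bash
python3 rim.py w16 160,165,170,175,180,185,190,195 120,230,160,350;
```

```text
[ 0.63422056 -0.09298306  0.13077488] 8.002420624484017 26.2 [ 0.01204985 -0.23328815 -1.43221419]
175 [(212, 215), (287, 297)] [[18.8, -35.1], [18.8, 33.4]] ctr -0.8500000000000014 w [68.5]
```

View pics/w16.png

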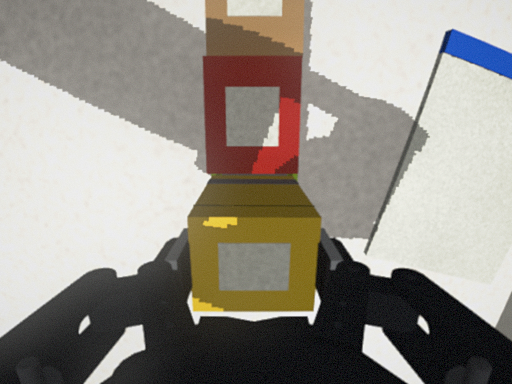

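Emit:
{"api": "step_arm", "payload": {"deltas": [[0.0015,-0.0008,0,0,0,0,1],[0.003,-0.0008,0,0,0,0,1],[0.004,-0.0008,0,0,0,0,1],[0.004,-0.0008,0,0,0,0,1]]}}

```text
time: 26.6
tool_pos: [0.6325, -0.0894, 0.1299]
tool_rot: [0.001, 0.656, 0.755, -0.0]
contact_force: [0.5, 0.1, -2.3]
gripper_width: 0.666
```

Emit:
{"api": "step_arm", "payload": {"deltas": [[0.0005,0,0,0,0,0,1],[0.001,0,0,0,0,0,1]]}}

```text
time: 26.8
tool_pos: [0.6321, -0.0885, 0.1294]
tool_rot: [0.0, 0.656, 0.754, -0.0]
contact_force: [0.4, -0.8, -3.4]
gripper_width: 0.662
```

Emit:
{"api": "step_arm", "payload": {"deltas": [[0.0005,0,0,0,0,0,1],[0.001,0,0,0,0,0,1]]}}

```text
time: 27.0
tool_pos: [0.632, -0.0875, 0.1293]
tool_rot: [0.0, 0.656, 0.754, -0.0]
contact_force: [0.3, 0.2, -2.4]
gripper_width: 0.664
```

Emit:
{"api": "step_arm", "payload": {"deltas": [[0.0005,0,0,0,0,0,1],[0.001,0,0,0,0,0,1]]}}

```text
time: 27.2
tool_pos: [0.6319, -0.0866, 0.1294]
tool_rot: [0.0, 0.656, 0.755, -0.001]
contact_force: [-0.1, -1.3, -2.1]
gripper_width: 0.671
```

Emit:
{"api": "step_arm", "payload": {"deltas": [[0.0005,0,0,0,0,0,1],[0.001,0,0,0,0,0,1]]}}

```text
time: 27.4
tool_pos: [0.6317, -0.0861, 0.1295]
tool_rot: [0.001, 0.656, 0.755, -0.001]
contact_force: [-0.9, -3.1, -2.3]
gripper_width: 0.666
```

Emit:
{"api": "step_arm", "payload": {"deltas": [[0.0005,0,0,0,0,0,1],[0.001,0,0,0,0,0,1]]}}

```text
time: 27.6
tool_pos: [0.6318, -0.0857, 0.1297]
tool_rot: [0.001, 0.656, 0.755, -0.001]
contact_force: [-0.2, -6.6, -1.8]
gripper_width: 0.666
```

Emit:
{"api": "step_arm", "payload": {"deltas": [[-0.003,0,0,0,0,0,1],[-0.003,0,0.005,0,0,0,1],[-0.003,0,0.01,0,0,0,1],[-0.003,0,0.015,0,0,0,1],[-0.003,0,0.017,0,0,0,1],[-0.003,0,0.017,0,0,0,1]]}}

```text
time: 28.2
tool_pos: [0.6315, -0.0872, 0.1115]
tool_rot: [-0.0, 0.656, 0.755, -0.001]
contact_force: [-0.3, -0.0, -2.2]
gripper_width: 0.667
```

```bash
python3 rim.py w17 170,175,180 120,230,160,350; python3 -c "
from h import *
plan(632.3,-87.4,100,7.97)"
```

```text
[ 0.63182517 -0.08728474  0.1119933 ] 7.968253383397737 28.25 [-0.35042603 -0.02986995 -2.38256   ]
delta [-0.0002  0.0005  0.012 ] rot [-0.0009  0.0007 -0.    ] rows>= 1.0
```

View pics/w17.png

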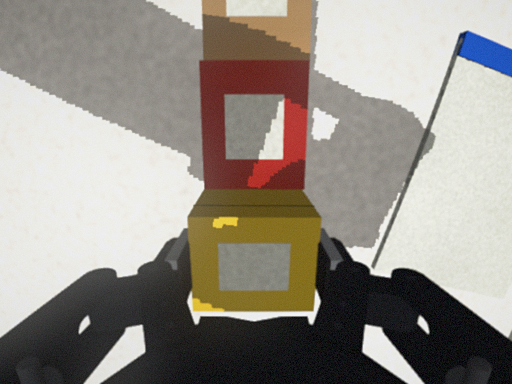

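Emit:
{"api": "step_arm", "payload": {"deltas": [[0,0.0004,0.002,0,0,0,1],[0,0.0004,0.004,0,0,0,1],[0,0.0004,0.006,0,0,0,1],[0,0.0004,0.008,0,0,0,1]]}}

```text
time: 28.65
tool_pos: [0.6329, -0.0875, 0.1047]
tool_rot: [0.001, 0.656, 0.755, -0.0]
contact_force: [1.1, 0.2, -1.4]
gripper_width: 0.667
```

Emit:
{"api": "step_arm", "payload": {"deltas": [[0,-0.0004,0.002,0,0,0,1],[0,-0.0004,0.004,0,0,0,1],[0,-0.0004,0.006,0,0,0,1]]}}

```text
time: 28.95
tool_pos: [0.6328, -0.0876, 0.0989]
tool_rot: [0.001, 0.656, 0.755, 0.0]
contact_force: [2.0, -0.0, -0.4]
gripper_width: 0.663
```

Emit:
{"api": "step_arm", "payload": {"deltas": [[0,0,0.002,0,0,0,1],[0,0,0.004,0,0,0,1],[0,0,0.006,0,0,0,1]]}}

```text
time: 29.25
tool_pos: [0.6328, -0.0875, 0.0929]
tool_rot: [0.001, 0.656, 0.755, 0.0]
contact_force: [4.0, 1.0, 0.5]
gripper_width: 0.668
```

Emit:
{"api": "step_arm", "payload": {"deltas": [[0,0.0008,0,0,0,0,1],[0,0.0014,0,0,0,0,1],[0,0.0014,0,0,0,0,1]]}}

```text
time: 29.55
tool_pos: [0.633, -0.0874, 0.0921]
tool_rot: [-0.0, 0.656, 0.754, -0.001]
contact_force: [1.9, -0.0, -1.7]
gripper_width: 0.665
```

Emit:
{"api": "step_arm", "payload": {"deltas": [[0,0.0005,0.002,0,0,0,1],[0,0.0005,0.004,0,0,0,1],[0,0.0005,0.006,0,0,0,1],[0,0.0005,0.008,0,0,0,1]]}}

```text
time: 29.95
tool_pos: [0.6331, -0.0871, 0.0836]
tool_rot: [-0.001, 0.656, 0.754, -0.001]
contact_force: [0.1, -1.1, -1.3]
gripper_width: 0.667
```

Emit:
{"api": "step_arm", "payload": {"deltas": [[0,0,0.002,0,0,0,1],[0,0,0.004,0,0,0,1],[0,0,0.006,0,0,0,1]]}}

```text
time: 30.25
tool_pos: [0.6336, -0.0873, 0.078]
tool_rot: [-0.0, 0.656, 0.754, -0.001]
contact_force: [-0.8, -0.2, -1.5]
gripper_width: 0.664
```

Underside about 7.4 mm, floor at 4; ease down the last bit.

Emit:
{"api": "step_arm", "payload": {"deltas": [[0,0,0.001,0,0,0,1],[0,0,0.002,0,0,0,1],[0,0,0.003,0,0,0,1],[0,0,0.0038,0,0,0,1],[0,0,0.0038,0,0,0,1]]}}

```text
time: 30.75
tool_pos: [0.634, -0.0873, 0.0749]
tool_rot: [0.0, 0.656, 0.755, -0.0]
contact_force: [-1.2, 0.9, -0.9]
gripper_width: 0.668
```

Emit:
{"api": "step_arm", "payload": {"deltas": [[0,-0.0003,0.0007,0,0,0,1],[0,-0.0003,0.0014,0,0,0,1],[0,-0.0003,0.0014,0,0,0,1]]}}

```text
time: 31.05
tool_pos: [0.634, -0.0875, 0.0747]
tool_rot: [0.001, 0.656, 0.755, -0.0]
contact_force: [-3.4, 0.5, 5.3]
gripper_width: 0.666
```

Emit:
{"api": "step_arm", "payload": {"deltas": [[0,0,0,0,0,0,-1],[0,0,0,0,0,0,-1],[0,0,0,0,0,0,-1],[0,0,0,0,0,0,-1],[0,0,-0.03,0,0,0,-1],[0,0,-0.08,0,0,0,-1],[0,0,-0.13,0,0,0,-1],[0,0,-0.15,0,0,0,-1],[0,0,-0.15,0,0,0,-1],[0,0,-0.15,0,0,0,-1]]}}

```text
time: 32.05
tool_pos: [0.6335, -0.0871, 0.2227]
tool_rot: [0.0, 0.656, 0.755, -0.001]
contact_force: [-0.8, 0.6, -1.0]
gripper_width: 1.004
```

```bash
python3 - <<'E'
from h import *
c,f=look('wrist','w18.png'); s,p,R=tool(); print(p,s['contact_force'],s['time']); plan(480,-330,300,7.97)
E
```

```text
[ 0.63269744 -0.08693458  0.2210537 ] [-0.54464195  0.41754449 -0.12389715] 32.1
delta [-0.2196 -0.1851 -0.0784] rot [-0.0031 -0.     -0.0001] rows>= 6.0
```

View pics/w18.png

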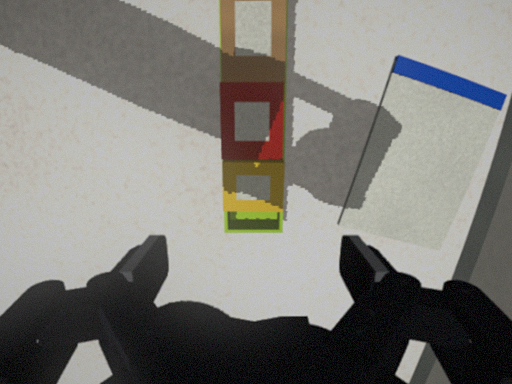

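Emit:
{"api": "step_arm", "payload": {"deltas": [[-0.22,-0.185,-0.078,0,0,0,-1],[-0.22,-0.185,-0.078,0,0,0,-1],[-0.22,-0.185,-0.078,0,0,0,-1],[-0.22,-0.185,-0.078,0,0,0,-1],[-0.22,-0.185,-0.078,0,0,0,-1],[-0.22,-0.185,-0.078,0,0,0,-1],[-0.22,-0.185,-0.078,0,0,0,-1],[-0.22,-0.185,-0.078,0,0,0,-1],[-0.22,-0.185,-0.078,0,0,0,-1]]}}

```text
time: 33.0
tool_pos: [0.4808, -0.3294, 0.299]
tool_rot: [-0.002, 0.656, 0.755, -0.0]
contact_force: [0.0, -0.1, 0.4]
gripper_width: 0.995
```

```bash
python3 - <<'E'
from h import *
c,f=look('top','t19.png'); c3,g=look('scene','s19.png')
M['red']=((0,120,50),(9,255,255),.084); M['yellow']=((21,120,50),(32,255,255),.092)
for n,z in [('lime',None),('blue',.088),('red',.084),('yellow',.092)]: find(c,f,n,z)
m=cv2.inRange(cv2.cvtColor(f,cv2.COLOR_BGR2HSV),M['lime'][0],M['lime'][1]); ys,xs=np.where(m)
P=ray(c,np.c_[xs,ys],.038)[:,:2]*1000; print('lime all',cv2.minAreaRect(P.astype(np.float32)))
a=cv2.resize(f[135:200,170:320],None,fx=5,fy=5,interpolation=cv2.INTER_CUBIC); b=cv2.resize(g[165:265,160:310],None,fx=5,fy=5,interpolation=cv2.INTER_CUBIC)
cv2.imwrite('pics/t19z.png',a); cv2.imwrite('pics/s19z.png',b)
E
```

```text
lime (190, 147, 115, 40) [615.6   6.3] [ 71.5 332.9] 8.2
blue (194, 158, 23, 22) [600.2 125.9] [56.9 58.2] 8.2
red (310, 210, 202, 174) [ 251.9 -438.4] [198.5 718.1] 47.8
yellow (272, 146, 20, 26) [625.8 -90.3] [71.  52.7] 1.4
lime all ((615.642822265625, 6.30340576171875), (71.5221176147461, 332.9382019042969), 8.240951538085938)
```

View pics/t19z.png

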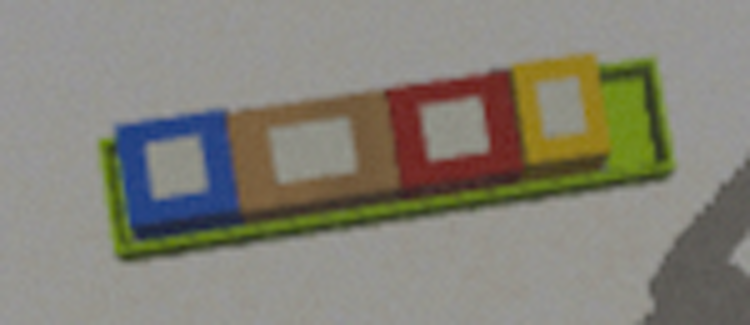

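View pics/s19z.png

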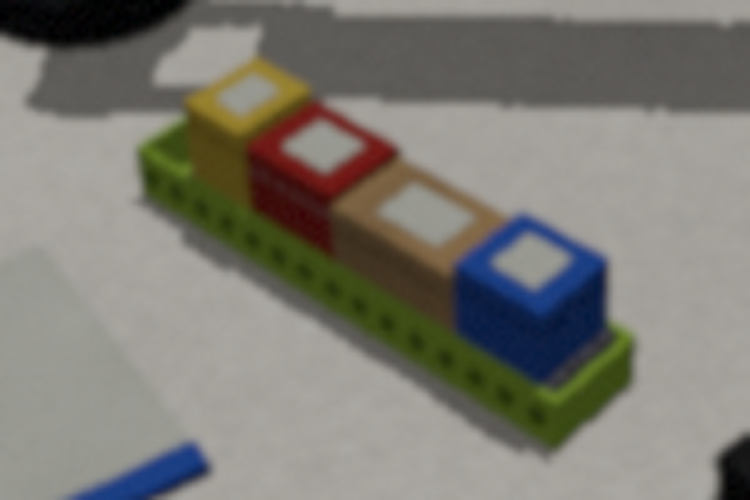

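```bash
python3 -c "
from h import *
print(manip.state()['time'],manip.job_done())"
```

```text
the job is handed in; nothing more can be done
33.1 None
```

All four boxes are packed upright in one row in the lime-green basket: blue, carton, red, yellow from the +y plate. I handed the job in at 33.1 s of the 72 s; no verdict is reported.

**What I did:** I slid the carton against the blue box until the blue box stopped at the +y plate, put the red tin up to the carton, then lowered the yellow box into the remaining gap. That gap measured about 49–50 mm with the wrist camera, against the ideal 51 mm. The highest push I read was about 9 N, and the carton, tin and staple box each showed a small upward force as they reached the floor.

**Last checks:**
- **Top and scene pictures:** they show four upright boxes in one straight row, with the arm clear of them.
- **Basket:** it measured within about 0.6 mm of where it started.
- **Bystanders:** I never went near the mouse, mug or stapler. I did not measure their positions at the end.

**Readings that disagreed or failed:**
- The top camera's basket position was about 3 mm off the wrist camera's across the basket. I followed the wrist camera and force readings.
- The red tin met the carton about 2 mm earlier than I had worked out.
- In the last top picture the red colour mask picked up the arm, and the yellow outline came out the wrong size. I judged those two boxes by eye and from the final gripper positions.

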